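# Put away the labware after a session

### The arm

A 6-joint arm with a two-finger parallel gripper is mounted at the origin on the work surface. World frame = base frame: x ahead of the robot, y to its left, z up, the work surface at z = 0. Lengths are in m, angles in rad, forces in N, time in s.
With the tool pointing down it reaches from about 0.275 to 0.825 m from the base axis. Payload 5.2 kg.
Tool frame: the origin (TCP) lies midway between the tips of the shut fingers; the grasp point (between the pads) lies 19 mm behind it; z points along the fingers, y is the direction in which the jaws open and shut (so a half turn about z gives the same grasp; the last joint's range is limited). The gripper opens to 93 mm and grips with 3 to 60 N. Pads are 15 mm wide; open, the fingers measure 128 mm over their backs; the gripper's body (75 mm by 188 mm) begins 65 mm behind the grasp point.
Start: joints at [0.967, 0.259, 1.535, -0, 1.348, -0.203], TCP at [0.215, 0.506, 0.219] pointing down, gripper open.
Joint ranges: [-3.14, 3.14], [-0.91, 2.08], [0.19, 2.58], [-1.22, 4.36], [0.22, 2.71], [-3.12, 3.12]. Speed limits (rad/s): [2.57, 2.57, 3.14, 3.14, 3.14, 3.14].

### API

Orientations are given as a rotation vector (axis times angle).
In Python, from workcell import read_state, grab_frame, calibration, sign_off gives the robot as it stands.
- The arm moves only by the tool play_rows, never from a script. Its argument "targets" is one flat list of numbers, 4 for each row, row after row: the shift along the world's x, y, z in cm, then the turn about the world's z in degrees. A call has 1 to 20 rows; each row shifts and turns the commanded pose from where the row before left it; what a row does not reach is not made up. A row lasts 1/10 s, in which the tool goes at most 50 mm and 8.59 degrees, less where a joint would pass 70% of its speed; a pose out of reach is approached as far as the arm can. A call with a gripper value outside its range is refused whole. "gripper" is the gripper's target within -1 to 1 (fully open at 1, half-way at 0, shut at -1), set as the call begins (left out, the last holds). The fingers move at their own pace and stop on an object; "newtons" is the grip in N (left out, the last holds). Time passes only in rows, so rows that do not move let the fingers close. It gives the time, the measured TCP pose, the force and the opening at its end, in the units of the state.
- read_state(): the state, without advancing time (a new reading comes with each control period).
- grab_frame(name): name is "side" or "top" or "wrist"; returns the picture (420x560x3 uint8, blue, green, red); there is no depth.
- calibration(name): a dict with "fov_y" (degrees; the focal length in pixels is half the picture's height over the tangent of half this angle, whatever the lens; pixels are square), "cx", "cy" (the principal point, pixels), "distortion" ([k1, k2, p1, p2, k3] as OpenCV has them; the pictures are not rectified), "world_to_cam" (4x4, takes a point from world to camera coordinates); the wrist camera has in their place "tool_from_camera" (4x4, takes a point from camera to tool coordinates, whose origin is the TCP and whose axes are the flange's). Camera axes: x right, y down, z forward; pixel columns grow to the right and rows downward; lengths in m; the calibration is good to about 2 mm. A picture is of the moment at which its call begins: read the wrist's pose just before it. calibration takes no time and is no camera call.
- sign_off(): hands the job in, once; it reports no verdict.
The state is a dict: "t": time; "joints": joint angles; "joint_vel": joint speeds; "joint_torque": joint torques, N m; "eef_pos": TCP position; "orientation": TCP orientation; "contact_force": force on the tool from outside, world axes, zero at the start; "moment": the same for the moment, N m; "gripper_width": finger opening in m.
Only numpy, scipy, OpenCV 4.12 (cv2) and the standard library are available. Lean on these libraries where they do the work, as an engineer would, in place of code of your own. Each camera call takes 0.05 s, during which the arm holds its last target.

### The job

Sort the labware on the bench into its trays: stand the two capped vials upright in the two-bay tray, one in the middle of each bay, and stand the jar upright in the middle of the single-bay tray. Lay the long slide case flat and lengthwise in the slide tray, towards one end, and shingle the short one onto it: lengthwise and in line, one end lapped over the end of the long case by about a third of the short case's length, its other end resting down on the tray floor. Leave the green rack and the white tub where they stand, and let go of everything.

Things in the scene. Friction and masses are not known exactly. Their poses are not given: they have to be found in the camera images.
- slide_tray: Fixed shallow grey oblong tray for slide cases, outside 110 x 200 x 10 mm high, long axis along its own y; walls 4 mm thick and 10 mm high, floor top about 4 mm above the bench, inside 102 x 192 mm. Origin at the centre of its underside.
- vial_tray: Fixed small grey tray with two square bays side by side along its own y, outside 56 x 108 x 20 mm high; walls and floor 4 mm thick. Each bay is 48 x 48 mm inside, their centres at y = +26 mm and y = -26 mm. Origin at the centre of its underside.
- jar_tray: Fixed grey tray with one square bay, 84 x 84 x 20 mm high outside, 76 x 76 mm inside; walls and floor 4 mm thick. Origin at the centre of its underside.
- case_long: Loose flat blue plastic slide case, the longer of two: 36 mm wide (own x), 90 mm long (own y), 8 mm thick, about 30 g, blank paper patch on top. Lies flat on the bench at the start. Origin at the centre of its underside.
- case_short: Loose flat blue plastic slide case, the shorter of two: 36 mm wide (own x), 70 mm long (own y), 8 mm thick, about 30 g, blank paper patch on top. Lies flat on the bench at the start. Origin at the centre of its underside.
- vial_tall: Loose upright amber glass vial with a black cap as wide as the body, 28 mm diameter, 72 mm high, about 45 g. Origin at the centre of its underside, z up; the body is round, so its yaw is of no matter.
- vial_short: Loose upright amber glass vial with a black cap as wide as the body, 28 mm diameter, 52 mm high, about 35 g. Origin at the centre of its underside, z up; the body is round, so its yaw is of no matter.
- jar: Loose upright wide amber jar with a black lid as wide as the body, 50 mm diameter, 55 mm high, about 110 g. Origin at the centre of its underside, z up; the body is round, so its yaw is of no matter.
- tube_rack: Bystander: loose green tube rack block, 70 x 130 mm (long along its own y), 50 mm high, 0.6 kg, beyond the work. Not to be moved. Origin at the centre of its underside.
- tub: Bystander: loose off-white round open tub, about 90 mm diameter, 60 mm high, 0.4 kg, beyond the work. Not to be moved. Origin at the centre of its underside.
There are look-alikes about, which are no part of the job. What is shaped like the jar but turquoise is not meant.

How it is judged:
By the outcome, as a careful person would: the job done as asked, in the order asked, and still so for the second after the job is handed in, with the robot touching nothing.
It also fails if it takes over 128 s, if anything falls off the work surface, if the arm or the gripper's body presses on something with over 40 N, if the wrist force passes 120 N, or if a joint passes its speed limit or range.

## Working session

There is one attempt and no reset: what is moved stays moved. The work goes in short steps, Python scripts to look and compute and a tool call to move; the robot and the scene stay as the last step left them, time stands still between calls to the robot, and variables do not carry over. Pictures are saved under pics/ and viewed, and the job is handed in when it is done.

Besides the shell and the picture viewer there is one more tool, called by a JSON object that holds its "method" and its "body", one argument or row to a line. play_rows: Moves the arm, as the interface text tells. Its arguments: {"type":"object","properties":{"targets":{"type":"array"},"gripper":{"type":"number"},"newtons":{"type":"number"}},"required":["targets"]}

```bash
mkdir -p pics; cat > h.py <<'E'
import numpy as np, cv2
from workcell import read_state, grab_frame, calibration, sign_off
def K(c):
    f=210/np.tan(np.radians(c["fov_y"])/2); return np.array([[f,0,c["cx"]],[0,f,c["cy"]],[0,0,1.]])
def w2c(name,st=None):
    c=calibration(name)
    if name!="wrist": return np.array(c["world_to_cam"])
    T=np.eye(4);T[:3,:3]=cv2.Rodrigues(np.array(st["orientation"],float))[0];T[:3,3]=st["eef_pos"]
    return np.linalg.inv(T@np.array(c["tool_from_camera"]))
def pix2w(name,uv,z,st=None):
    c=calibration(name);M=w2c(name,st)
    n=cv2.undistortPoints(np.array(uv,float).reshape(-1,1,2),K(c),np.array(c["distortion"],float)).reshape(-1,2)
    R=M[:3,:3];o=-R.T@M[:3,3];d=np.c_[n,np.ones(len(n))]@R
    z=np.broadcast_to(z,len(n)); s=(z-o[2])/d[:,2]
    return o+s[:,None]*d
def w2pix(name,P,st=None):
    c=calibration(name);M=w2c(name,st)
    return cv2.projectPoints(np.array(P,float).reshape(-1,1,3),cv2.Rodrigues(M[:3,:3])[0],M[:3,3],K(c),np.array(c["distortion"],float))[0].reshape(-1,2)
def crop(img,x0,y0,x1,y1,s,fn):
    cv2.imwrite(fn,cv2.resize(img[y0:y1,x0:x1],None,fx=s,fy=s,interpolation=cv2.INTER_CUBIC))
E
python3 - <<'E'
from h import *
print(read_state())
for n in("side","top"):
    i=grab_frame(n);cv2.imwrite(f"pics/{n}0.png",i)
    print(n,calibration(n))
st=read_state();i=grab_frame("wrist");cv2.imwrite("pics/wrist0.png",i);print(calibration("wrist"))
E
```

```text
{'t': 0.0, 'joints': array([ 9.67198482e-01,  2.59349524e-01,  1.53606444e+00, -1.73545105e-06,
        1.34800503e+00, -2.02787994e-01]), 'joint_vel': array([-0.00083703, -0.00157431, -0.00046324, -0.0002932 ,  0.00079353,
       -0.00036451]), 'joint_torque': array([ 9.74139548e-04, -4.37318730e+01, -2.83999246e+01,  7.20468233e-02,
        4.16044041e-02, -1.48058011e-04]), 'eef_pos': array([0.21424898, 0.5059657 , 0.21782169]), 'orientation': array([-6.25241662e-01, -3.07801530e+00,  2.63920568e-03]), 'contact_force': array([-0.19589303,  1.15106793,  1.63977479]), 'moment': array([-0.01600304,  0.01464119,  0.00893481]), 'gripper_width': 0.09293156998247475}
side {'fov_y': 53.50790320268051, 'cx': 280.33956831011267, 'cy': 207.9541111100741, 'distortion': array([0.03923981, 0.        , 0.        , 0.        , 0.        ]), 'world_to_cam': array([[-0.98180625, -0.18874051, -0.02082096,  0.5678022 ],
       [-0.09947544,  0.60463793, -0.79026427,  0.09262261],
       [ 0.16174402, -0.77381522, -0.61241234,  0.96271503],
       [ 0.        ,  0.        ,  0.        ,  1.        ]])
[... 254 characters left out ...]
-0.98532424,  0.01682447, -0.16986197,  0.55509722],
       [ 0.1698086 , -0.00456189, -0.9854665 ,  1.03399324],
       [ 0.        ,  0.        ,  0.        ,  1.        ]])}
{'fov_y': 63.519551022607445, 'cx': 283.8500984573187, 'cy': 210.336530275921, 'distortion': array([0.00442411, 0.        , 0.        , 0.        , 0.        ]), 'tool_from_camera': array([[ 1.65819287e-03, -9.65788723e-01, -2.59324879e-01,
         7.18574300e-02],
       [ 9.99998615e-01,  1.63841088e-03,  2.92420181e-04,
         3.42353690e-04],
       [ 1.42464590e-04, -2.59325005e-01,  9.65790102e-01,
        -1.64717614e-01],
       [ 0.00000000e+00,  0.00000000e+00,  0.00000000e+00,
         1.00000000e+00]])}
```

View pics/top0.png

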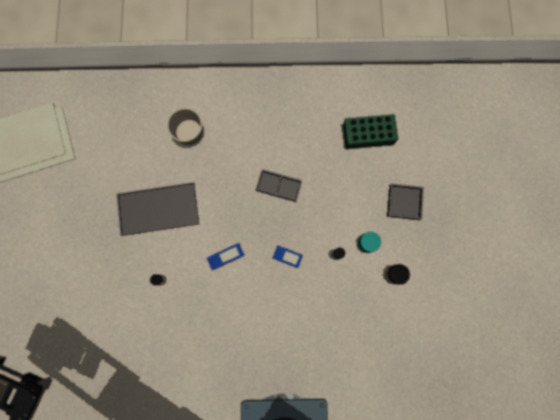

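View pics/side0.png

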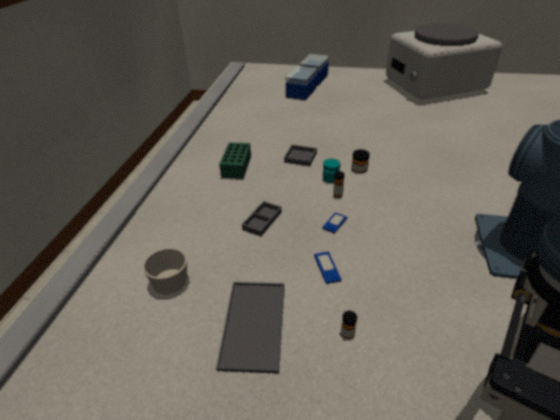

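View pics/wrist0.png

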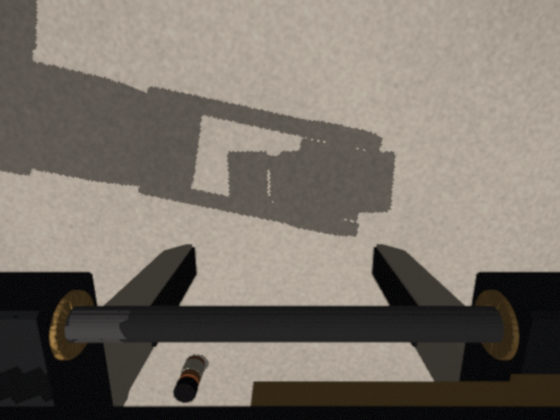

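The top view shows the slide tray at about (158,209), the vial tray at (279,186), the jar tray at (405,202), the long case at (226,256) and the short case at (288,257). The vials are at (157,280) and (339,253), the black-lidded jar at (399,274) and the turquoise decoy at (370,242). I'll enlarge for pixel-level readings.

```bash
python3 - <<'E'
from h import *
i=cv2.imread("pics/top0.png")
crop(i,105,165,305,300,4,"pics/c1.png")
crop(i,250,160,440,300,4,"pics/c2.png")
s=cv2.imread("pics/side0.png")
crop(s,210,190,370,380,3.1,"pics/c3.png")
crop(s,270,130,390,240,5,"pics/c4.png")
E
```

```text
(no output)
```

View pics/c1.png

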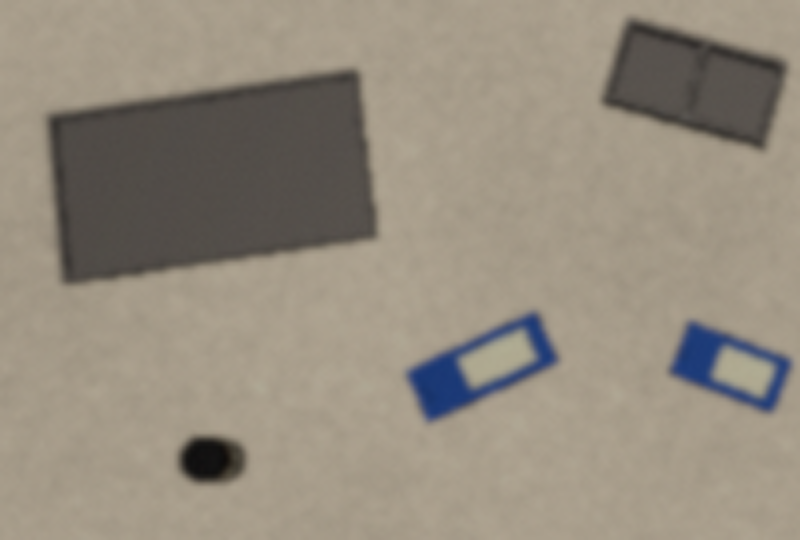

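View pics/c2.png

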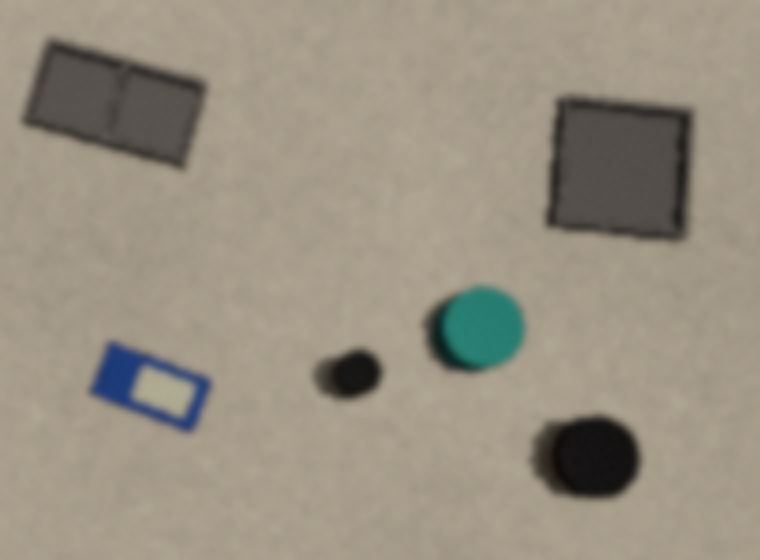

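View pics/c3.png

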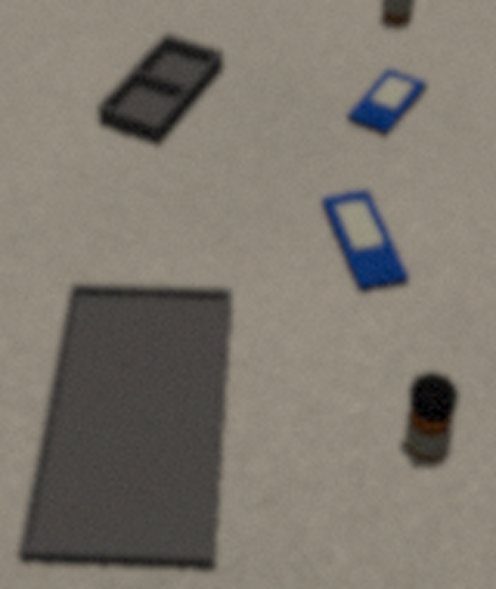

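View pics/c4.png

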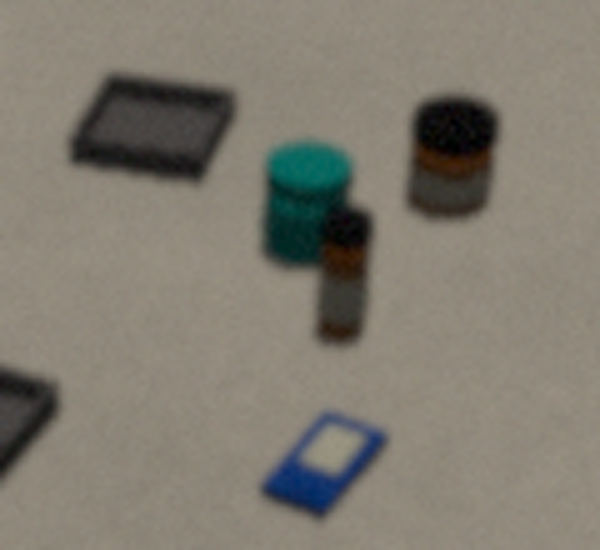

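```bash
python3 - <<'E'
from h import *
def up(p,o): return (np.array(p,float)+.5)/4-.5+o
A=(105,165);B=(250,160)
R={"slide":([(50,116),(357,70),(377,236),(65,283)],A,.01),
"vtray":([(629,20),(785,63),(763,148),(604,102)],A,.02),
"jtray":([(558,98),(692,108),(685,238),(548,226)],B,.02),
"long":([(537,312),(558,360),(429,421),(407,372)],A,.008),
"short":([(689,321),(792,358),(773,411),(670,374)],A,.008)}
for k,(p,o,z) in R.items():
    P=pix2w("top",up(p,o),z)[:,:2]
    e=np.roll(P,-1,0)-P;L=np.linalg.norm(e,axis=1)
    a=np.degrees(np.arctan2(e[:,1],e[:,0]))
    print(k,P.mean(0).round(4),"sides",(L*1000).round(1),"ang",a.round(1))
for k,p,o,z in [("vL",(206,460),A,.052),("vR",(357,373),B,.072),("jar",(597,456),B,.055),("turq",(483,327),B,.055)]:
    P=pix2w("top",up(p,o)[None],z)[0]; b=P.copy();b[2]=0
    print(k,P.round(4),"side top px",w2pix("side",P).round(1),"bottom",w2pix("side",b).round(1))
print("tub",pix2w("top",[(186,126)],.03),"rack",pix2w("top",[(371,130)],.05))
E
```

```text
slide [0.5699 0.3111] sides [198.1 108.7 198.1 108.6] ang [ -82.3 -172.4   97.7    7.6]
vtray [0.6225 0.0034] sides [103.3  56.8 104.8  55.7] ang [-106.8  164.5   72.6  -17.1]
jtray [ 0.5757 -0.3154] sides [85.5 84.1 86.3 83. ] ang [-95.3 172.9  83.9  -7.7]
long [0.4465 0.1388] sides [33.  88.2 33.6 88.9] ang [-156.6  114.4   24.6  -66. ]
short [ 0.444 -0.016] sides [68.4 35.  68.1 35.1] ang [-110.8  158.8   69.3  -20.6]
vL [0.3905 0.298  0.052 ] side top px [[349.9 313.6]] bottom [[347.8 331. ]]
vR [ 0.4453 -0.1365  0.072 ] side top px [[339.3 173.3]] bottom [[337.5 195.4]]
jar [ 0.3946 -0.2798  0.055 ] side top px [[360.4 153. ]] bottom [[358.6 169.1]]
turq [ 0.4727 -0.2158  0.055 ] side top px [[331.3 162.3]] bottom [[330.3 178.6]]
tub [[0.78121497 0.23913685 0.03      ]] rack [[ 0.7551586  -0.23304336  0.05      ]]
```

{"method": "play_rows", "body": {
  "targets": [2.5,-3,0,-4,2.5,-3,0,-4,2.5,-3,0,-4,2.5,-3,0,-4,2.5,-3,0,0,2.5,-3,0,0,2.6,-2.8,0,0,0,0,0,0,0,0,0,0]
}}

```text
t: 1.05
eef_pos: [0.3908, 0.2978, 0.2184]
orientation: [-1.051, -2.96, 0.0]
contact_force: [-0.7, -0.4, -0.0]
gripper_width: 0.093
```

```bash
python3 - <<'E'
from h import *
st=read_state();i=grab_frame("wrist");cv2.imwrite("pics/w1.png",i)
R=cv2.Rodrigues(st["orientation"])[0]
print(st["t"],st["eef_pos"],st["contact_force"],"jaw yaw",np.degrees(np.arctan2(R[1,1],R[0,1])),"tilt",R[:,2])
print("expect cap",w2pix("wrist",[.3905,.298,.052],st),"tcp axis at .052",w2pix("wrist",[*st["eef_pos"][:2],.052],st))
E
```

```text
1.05 [0.39078489 0.29784571 0.21837654] [-0.67381628 -0.42062913 -0.0151342 ] jaw yaw 50.89153597900116 tilt [-8.90389514e-04  4.27205270e-05 -9.99999603e-01]
expect cap [[283.51030334 193.71226879]] tcp axis at .052 [[283.56997762 194.02467456]]
```

View pics/w1.png

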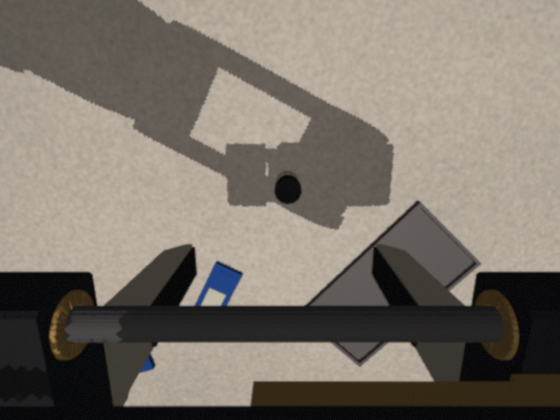

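```bash
cat >> h.py <<'E'
import sys
E
python3 - <<'E'
from h import *
i=cv2.imread("pics/w1.png");crop(i,220,140,360,240,5.5,"pics/w1c.png")
st=read_state();print(pix2w("wrist",[(288,189)],.052,st), st["eef_pos"])
E
```

```text
[[0.38895181 0.30516174 0.052     ]] [0.39016975 0.29850949 0.21840844]
```

View pics/w1c.png

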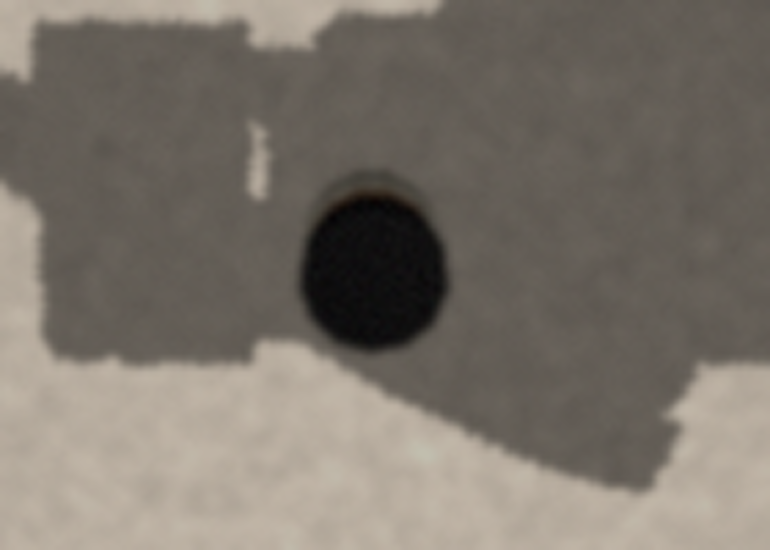

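{"method": "play_rows", "body": {
  "targets": [-0.1,0.3,-3,0,-0.05,0.25,-3,0,0,0,-3,0,0,0,0,0,0,0,0,0],
  "gripper": 0.5
}}

```text
t: 1.6
eef_pos: [0.3882, 0.3048, 0.1289]
orientation: [-1.045, -2.962, 0.001]
contact_force: [0.1, 0.1, 0.9]
gripper_width: 0.0699
```

```bash
cat >> h.py <<'E'
def look(fn,pts=[],c=None,name="wrist"):
    st=read_state();i=grab_frame(name)
    R=cv2.Rodrigues(np.array(st["orientation"]))[0]
    print(round(st["t"],2),st["eef_pos"].round(4),"F",st["contact_force"].round(1),"jaw yaw %.2f"%np.degrees(np.arctan2(R[1,1],R[0,1])),"w %.4f"%st["gripper_width"])
    cv2.imwrite("pics/raw_"+fn,i)
    for p in pts: print(p,"->",w2pix(name,p,st).round(1)[0])
    if c: crop(i,*c,"pics/"+fn)
    else: cv2.imwrite("pics/"+fn,i)
    return st
E
python3 - <<'E'
from h import *
st=look("w2.png",[(.389,.3035,.052)])
E
```

```text
1.6 [0.3882 0.3048 0.1289] F [0.1 0.1 0.9] jaw yaw 51.14 w 0.0699
(0.389, 0.3035, 0.052) -> [282.8 221.4]
```

View pics/w2.png

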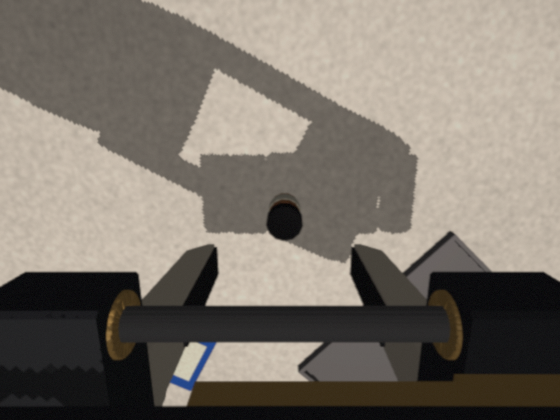

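{"method": "play_rows", "body": {
  "targets": [0,0,-3,0,0,0,-3,0,0,0,-3,0,0,0,-1.5,0,0,0,0,0,0,0,0,0]
}}

```text
t: 2.25
eef_pos: [0.3902, 0.3047, 0.0251]
orientation: [1.047, 2.96, 0.003]
contact_force: [0.9, -0.8, 0.8]
gripper_width: 0.0696
```

{"method": "play_rows", "body": {
  "targets": [0,0,0,0,0,0,0,0,0,0,0,0,0,0,0,0,0,0,0,0],
  "gripper": -1,
  "newtons": 15
}}

```text
t: 2.75
eef_pos: [0.3892, 0.304, 0.0239]
orientation: [1.048, 2.961, 0.0]
contact_force: [0.1, 0.2, 0.2]
gripper_width: 0.0347
```

{"method": "play_rows", "body": {
  "targets": [0,0,0,0,0,0,0,0,0,0,0,0,0,0,0,0]
}}

```text
t: 3.15
eef_pos: [0.3891, 0.3039, 0.0237]
orientation: [1.048, 2.962, -0.0]
contact_force: [0.4, -1.4, 2.8]
gripper_width: 0.0277
```

{"method": "play_rows", "body": {
  "targets": [0,0,2,0,0,0,3,0,0,0,3,0,0,0,2,0,0,0,0,0,0,0,0,0]
}}

```text
t: 3.75
eef_pos: [0.3889, 0.3039, 0.1233]
orientation: [1.048, 2.962, 0.0]
contact_force: [0.5, 0.1, -0.0]
gripper_width: 0.0277
```

```bash
python3 - <<'E'
from h import *
st=look("w3.png",[(.389,.3035,.152)])
E
```

```text
3.75 [0.3889 0.3039 0.1233] F [ 0.5  0.1 -0. ] jaw yaw 51.04 w 0.0277
(0.389, 0.3035, 0.152) -> [282.4 288.3]
```

View pics/w3.png

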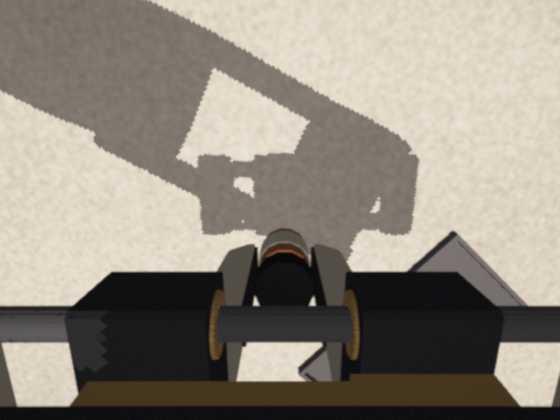

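{"method": "play_rows", "body": {
  "targets": [2.4,-2.75,0.4,-6.8,2.4,-2.75,0.4,-6.8,2.4,-2.75,0.4,-6.8,2.4,-2.75,0.4,-6.8,2.4,-2.75,0.4,-6.8,2.4,-2.75,0.4,-6.8,2.4,-2.75,0.4,-6.8,2.4,-2.75,0.4,-6.8,2.4,-2.75,0.4,-6.8,2.4,-2.75,0.4,-6.8,0,0,0,0,0,0,0,0]
}}

```text
t: 5.0
eef_pos: [0.6282, 0.0284, 0.1612]
orientation: [-2.523, -1.867, 0.004]
contact_force: [-0.4, 0.6, -0.6]
gripper_width: 0.0275
```

```bash
python3 - <<'E'
from h import *
st=look("w4.png",[(.630,.0283,.02),(.615,-.0215,.02)])
E
```

```text
5.0 [0.6282 0.0284 0.1612] F [-0.4  0.6 -0.6] jaw yaw -16.99 w 0.0275
(0.63, 0.0283, 0.02) -> [286.3 199.3]
(0.615, -0.0215, 0.02) -> [286.3 251.8]
```

View pics/w4.png

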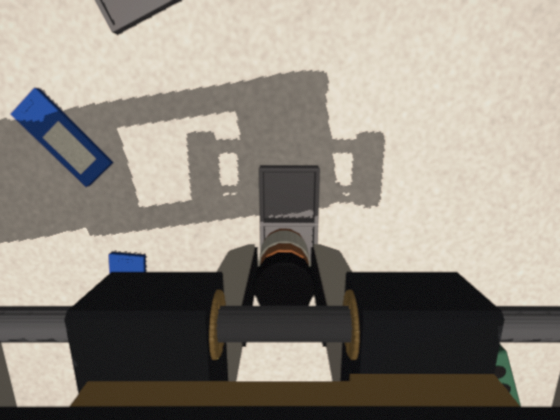

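```bash
python3 - <<'E'
from h import *
i=cv2.imread("pics/raw_w4.png");crop(i,240,150,340,260,5.4,"pics/w4c.png")
E
```

```text
(no output)
```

View pics/w4c.png

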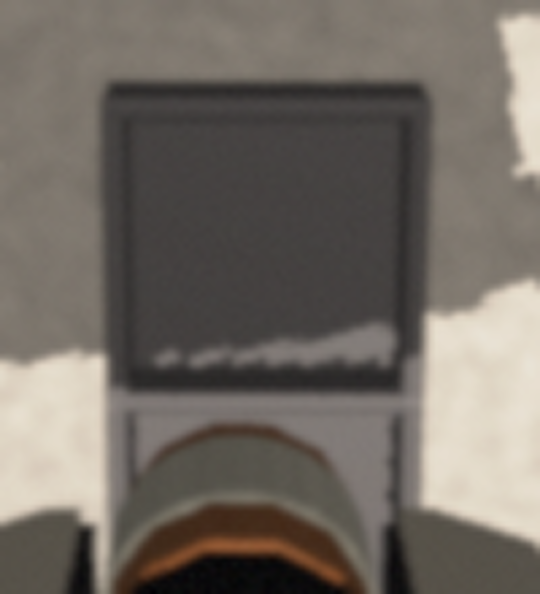

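```bash
python3 - <<'E'
from h import *
st=read_state();o=np.array([240,150])
p=[(np.array(q)+.5)/5.4-.5+o for q in [(108,98),(428,98),(111,390),(423,390),(111,408),(423,408)]]
P=pix2w("wrist",p,.02,st);print(P.round(4))
print(np.linalg.norm(P[0]-P[1]),np.linalg.norm(P[2]-P[3]))
end=(P[0]+P[1])/2; div=P[2:].mean(0); a=(end-div)[:2];print("len",np.linalg.norm(a),np.degrees(np.arctan2(a[1],a[0])), "widthyaw",np.degrees(np.arctan2(*(P[1]-P[0])[1::-1])))
u=a/np.linalg.norm(a);print("bayA",div[:2]+.026*u,"bayB",div[:2]-.026*u,st["eef_pos"])
E
```

```text
[[ 6.148e-01  6.420e-02  2.000e-02]
 [ 6.661e-01  4.870e-02  2.000e-02]
 [ 5.996e-01  1.540e-02  2.000e-02]
 [ 6.518e-01 -3.000e-04  2.000e-02]
 [ 5.986e-01  1.230e-02  2.000e-02]
 [ 6.509e-01 -3.500e-03  2.000e-02]]
0.05358215171122082 0.054510557693571014
len 0.05275546685992564 73.22273309844414 widthyaw -16.78677991558214
bayA [0.63270712 0.03086275] bayB [ 0.61769721 -0.01892382] [0.62770978 0.02932747 0.1615548 ]
```

{"method": "play_rows", "body": {
  "targets": [0.2,0.05,-2,0,0.2,0.05,-3,0,0,0,-3,0,0,0,-1.5,0,0,0,0,0,0,0,0,0]
}}

```text
t: 5.65
eef_pos: [0.6323, 0.0311, 0.0686]
orientation: [-2.522, -1.871, 0.001]
contact_force: [0.3, -0.2, -0.1]
gripper_width: 0.0278
```

```bash
python3 - <<'E'
from h import *
st=look("w5.png",[(.632,.030,.02)],(210,120,370,320,3))
E
```

```text
5.65 [0.6323 0.0311 0.0686] F [ 0.3 -0.2 -0.1] jaw yaw -16.86 w 0.0278
(0.632, 0.03, 0.02) -> [283.7 233.6]
```

View pics/w5.png

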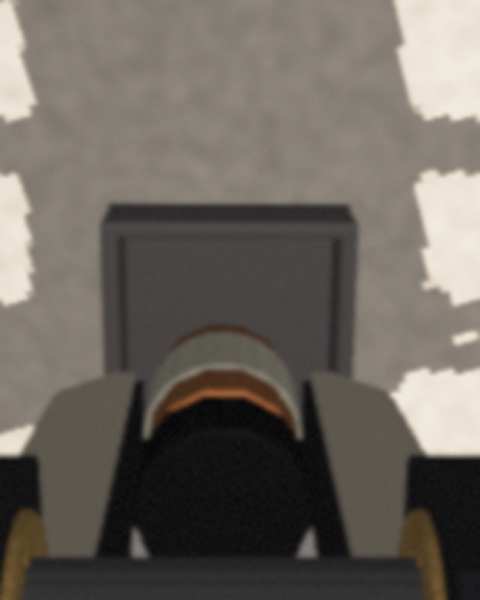

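```bash
python3 - <<'E'
from h import *
st=read_state()
P=pix2w("wrist",[(244.2,193.9),(328.2,193.9)],.02,st)
m=P.mean(0)[:2];u=np.array([np.cos(np.radians(73.2)),np.sin(np.radians(73.2))])
print(np.linalg.norm(P[0]-P[1]),"bayA",m-.028*u, "B",m-.080*u,st["eef_pos"])
E
```

```text
0.05422714715783136 bayA [0.63405438 0.02795274] B [ 0.61902473 -0.02182788] [0.63317063 0.03074241 0.06951247]
```

{"method": "play_rows", "body": {
  "targets": [0.1,-0.2,-1,0,0,0,-1.5,0,0,0,-1,0,0,0,-0.5,0,0,0,0,0,0,0,0,0]
}}

```text
t: 6.3
eef_pos: [0.6339, 0.0279, 0.0282]
orientation: [-2.525, -1.869, 0.001]
contact_force: [-0.2, 0.7, -0.4]
gripper_width: 0.0277
```

{"method": "play_rows", "body": {
  "targets": [0,0,0,0,0,0,0,0,0,0,0,0,0,0,0,0],
  "gripper": 0
}}

```text
t: 6.7
eef_pos: [0.6342, 0.0279, 0.0287]
orientation: [2.525, 1.869, 0.0]
contact_force: [0.1, 0.5, -0.4]
gripper_width: 0.0462
```

{"method": "play_rows", "body": {
  "targets": [0,0,2,0,0,0,3,0,0,0,4,0,0,0,4,0,0,0,4,0,0,0,0,0,0,0,0,0]
}}

```text
t: 7.4
eef_pos: [0.6347, 0.0279, 0.2]
orientation: [2.523, 1.868, 0.003]
contact_force: [-0.4, 1.1, -0.7]
gripper_width: 0.0467
```

```bash
python3 - <<'E'
from h import *
st=look("w6.png",[(.634,.028,.056),(.619,-.0218,.02)],(200,130,370,290,3.5))
E
```

```text
7.4 [0.6347 0.0279 0.2   ] F [-0.4  1.1 -0.7] jaw yaw -16.96 w 0.0467
(0.634, 0.028, 0.056) -> [282.6 199.2]
(0.619, -0.0218, 0.02) -> [282.8 238.7]
```

View pics/w6.png

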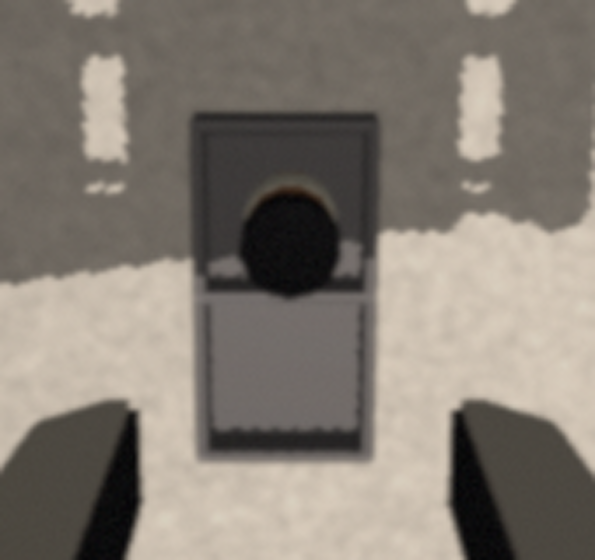

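```bash
python3 - <<'E'
from h import *
st=read_state();o=np.array([200,130])
f=lambda q:(np.array(q)+.5)/3.5-.5+o
P=pix2w("wrist",[f(q) for q in [(193,120),(377,120),(199,460),(372,460)]],.02,st)
t=(P[0]+P[1])/2;b=(P[2]+P[3])/2;c=(t+b)/2;u=(t-b)/np.linalg.norm(t-b)
print(np.linalg.norm(P[0]-P[1]),np.linalg.norm(P[2]-P[3]),np.linalg.norm(t-b),np.degrees(np.arctan2(u[1],u[0])))
V=pix2w("wrist",[f((290,243))],.056,st)[0]
A=c+.026*u;B=c-.026*u
n=np.array([u[1],-u[0]])
print("A",A,"B",B,"V",V,"dev x",(V-A)[:2]@n,"y",(V-A)[:2]@u[:2],st["eef_pos"])
E
```

```text
0.05309092886070606 0.05392739952574091 0.10586089275617758 73.0944794058972
A [0.63135932 0.03025559 0.02      ] B [ 0.61623801 -0.01949726  0.02      ] V [0.63258691 0.02876362 0.056     ] dev x 0.0016084008025561531 y -0.0010705226196547771 [0.63367484 0.02798593 0.19829906]
```

{"method": "play_rows", "body": {
  "targets": [-2.4,-2,0,0,-2.4,-2,0,0,-2.4,-2,0,0,-2.4,-2,0,0,-2.4,-2,0,0,-2.4,-2,0,0,-2.4,-2,0,0,-2.1,-2.3,0,0,0,0,0,0,0,0,0,0],
  "gripper": 0.6
}}

```text
t: 8.45
eef_pos: [0.4443, -0.135, 0.1974]
orientation: [-2.525, -1.866, 0.001]
contact_force: [0.7, 0.1, 0.8]
gripper_width: 0.0745
```

```bash
python3 - <<'E'
from h import *
st=look("w7.png",[(.4453,-.1365,.072)])
E
```

```text
8.45 [ 0.4443 -0.135   0.1974] F [0.7 0.1 0.8] jaw yaw -17.08 w 0.0745
(0.4453, -0.1365, 0.072) -> [285.8 205.3]
```

View pics/w7.png

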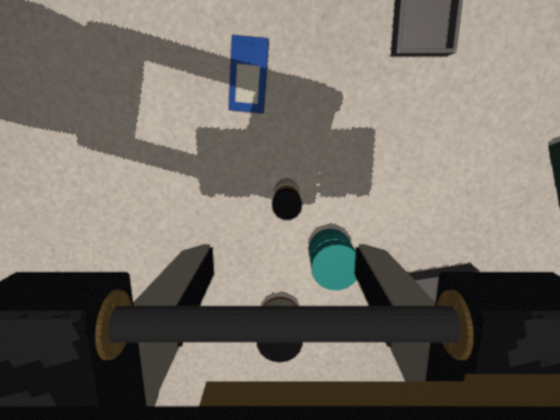

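```bash
python3 - <<'E'
from h import *
st=read_state()
print(pix2w("wrist",[(287,203)],.072,st),pix2w("wrist",[(335,268)],.055,st),st["eef_pos"])
i=cv2.imread("pics/raw_w7.png");crop(i,240,160,380,310,4,"pics/w7c.png")
E
```

```text
[[ 0.44756119 -0.13455159  0.072     ]] [[ 0.47261351 -0.21521793  0.055     ]] [ 0.44480704 -0.13464827  0.19765876]
```

View pics/w7c.png

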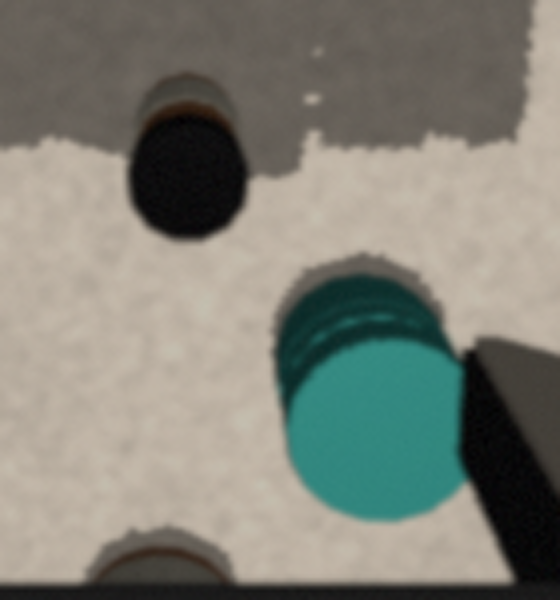

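{"method": "play_rows", "body": {
  "targets": [0.2,0,-2,0,0,0,-3,0,0,0,-3,0,0,0,-3,0,0,0,-3,0,0,0,-2,0,0,0,-0.9,0,0,0,0,0,0,0,0,0],
  "gripper": 0.3
}}

```text
t: 9.4
eef_pos: [0.4478, -0.1349, 0.03]
orientation: [2.524, 1.87, 0.0]
contact_force: [0.4, -0.8, 0.8]
gripper_width: 0.0606
```

{"method": "play_rows", "body": {
  "targets": [0,0,0,0,0,0,0,0,0,0,0,0,0,0,0,0,0,0,0,0,0,0,0,0,0,0,0,0],
  "gripper": -1
}}

```text
t: 10.1
eef_pos: [0.4472, -0.1352, 0.0299]
orientation: [2.525, 1.869, 0.0]
contact_force: [0.2, 0.2, 4.7]
gripper_width: 0.0276
```

{"method": "play_rows", "body": {
  "targets": [0,0,2,0,0,0,3,0,0,0,3,0,0,0,3,0,0,0,3,0,0,0,0,0,0,0,0,0]
}}

```text
t: 10.8
eef_pos: [0.4471, -0.1351, 0.1698]
orientation: [2.524, 1.869, 0.001]
contact_force: [-0.2, 0.1, -0.9]
gripper_width: 0.0275
```

```bash
python3 - <<'E'
from h import *
st=look("w8.png",[],(200,180,370,330,3.5))
E
```

```text
10.8 [ 0.4471 -0.1351  0.1698] F [-0.2  0.1 -0.9] jaw yaw -16.96 w 0.0275
```

View pics/w8.png

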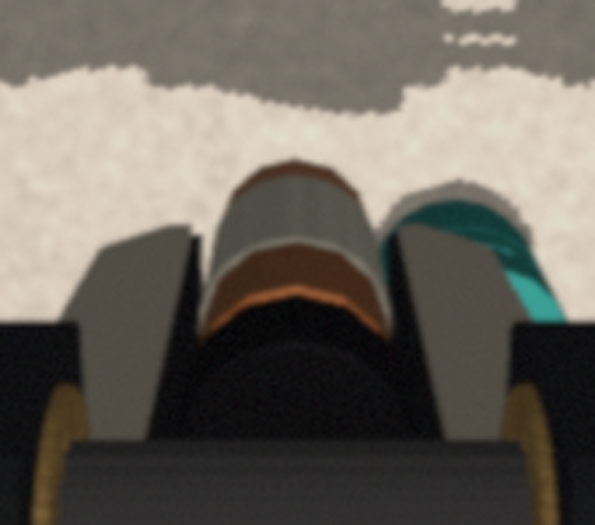

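{"method": "play_rows", "body": {
  "targets": [2.1,1.4,0,0,2.1,1.4,0,0,2.1,1.4,0,0,2.1,1.4,0,0,2.1,1.4,0,0,2.1,1.4,0,0,2.1,1.4,0,0,2.3,1.6,0,0,0,0,-2,0,0,0,-3,0,0,0,-3,0,0,0,-2,0,0,0,0,0,0,0,0,0]
}}

```text
t: 12.25
eef_pos: [0.6162, -0.0209, 0.0684]
orientation: [-2.523, -1.868, 0.003]
contact_force: [0.4, 0.1, -0.3]
gripper_width: 0.0273
```

```bash
python3 - <<'E'
from h import *
st=look("w9.png",[],(200,80,370,330,2.4))
look("s9.png",[],(210,130,310,260,4.5),"side")
E
```

```text
12.25 [ 0.6162 -0.0209  0.0684] F [ 0.4  0.1 -0.3] jaw yaw -16.97 w 0.0273
12.3 [ 0.6171 -0.0211  0.0696] F [ 0.4  0.5 -0.5] jaw yaw -16.97 w 0.0275
```

View pics/w9.png

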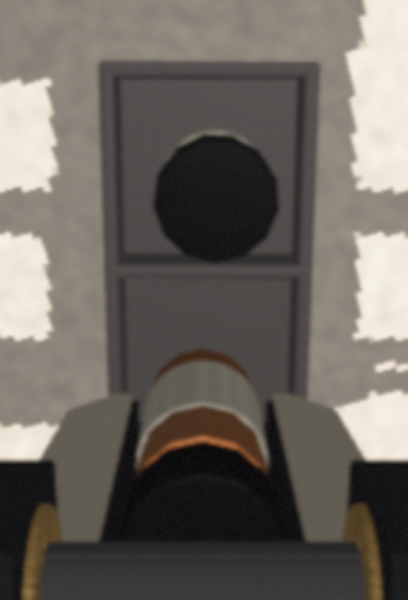

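View pics/s9.png

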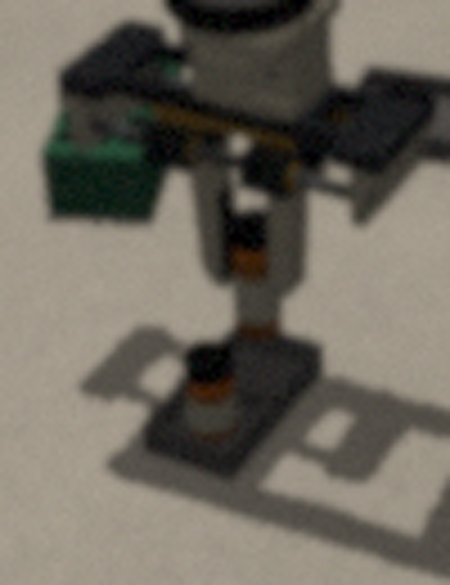

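{"method": "play_rows", "body": {
  "targets": [0.12,-0.04,-1,0,0,0,-1,0,0,0,-1,0,0,0,-0.5,0,0,0,0,0,0,0,0,0]
}}

```text
t: 12.95
eef_pos: [0.6181, -0.0214, 0.0342]
orientation: [-2.525, -1.869, 0.001]
contact_force: [-0.6, 0.3, -0.1]
gripper_width: 0.0277
```

{"method": "play_rows", "body": {
  "targets": [0,0,0,0,0,0,0,0,0,0,0,0,0,0,0,0],
  "gripper": 0
}}

```text
t: 13.35
eef_pos: [0.6183, -0.0215, 0.0347]
orientation: [2.525, 1.869, 0.0]
contact_force: [-0.1, -0.5, 0.0]
gripper_width: 0.046
```

{"method": "play_rows", "body": {
  "targets": [0,0,2,0,0,0,3,0,0,0,4,0,0,0,4,0,0,0,3.5,0,0,0,0,0,0,0,0,0]
}}

```text
t: 14.05
eef_pos: [0.6186, -0.0215, 0.2006]
orientation: [2.523, 1.868, 0.002]
contact_force: [0.2, -0.4, -0.3]
gripper_width: 0.0465
```

```bash
python3 - <<'E'
from h import *
st=look("w10.png",[],(200,80,370,290,2.8))
E
```

```text
14.05 [ 0.6186 -0.0215  0.2006] F [ 0.2 -0.4 -0.3] jaw yaw -16.97 w 0.0465
```

View pics/w10.png

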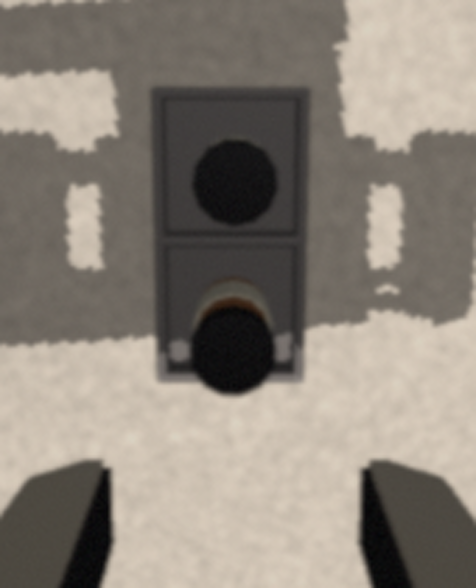

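```bash
python3 - <<'E'
from h import *
st=read_state();o=np.array([200,80])
f=lambda q:(np.array(q)+.5)/2.8-.5+o
P=pix2w("wrist",[f(q) for q in [(152,89),(308,89),(158,380),(302,380)]],.02,st)
t=(P[0]+P[1])/2;b=(P[2]+P[3])/2;c=(t+b)/2;u=(t-b)/np.linalg.norm(t-b)
print(np.linalg.norm(P[0]-P[1]),np.linalg.norm(P[2]-P[3]),np.linalg.norm(t-b))
n=np.array([u[1],-u[0]])
for q,z,s in [((235,182),.056,1),((232,351),.076,-1)]:
    V=pix2w("wrist",[f(q)],z,st)[0];A=c+s*.026*u
    print("dev x",(V-A)[:2]@n,"y",(V-A)[:2]@u[:2])
E
```

```text
0.05420590629961566 0.05420055695848426 0.10514134132314301
dev x 0.0018535322038962946 y -0.002625701237574643
dev x 0.0010262181121693937 y -0.0011638285675602301
```

{"method": "play_rows", "body": {
  "targets": [-2.5,-2.9,0,0,-2.5,-2.9,0,0,-2.5,-2.9,0,0,-2.5,-2.9,0,0,-2.5,-2.9,0,0,-2.5,-2.9,0,0,-2.5,-2.9,0,0,-2.5,-2.9,0,0,-2.4,-2.6,0,0,0,0,0,0,0,0,0,0],
  "gripper": 0.8
}}

```text
t: 15.2
eef_pos: [0.3934, -0.2791, 0.1982]
orientation: [-2.525, -1.865, -0.0]
contact_force: [-0.8, -0.4, -0.7]
gripper_width: 0.0837
```

```bash
python3 - <<'E'
from h import *
st=look("w11.png",[(.3946,-.2798,.055)])
E
```

```text
15.2 [ 0.3934 -0.2791  0.1982] F [-0.8 -0.4 -0.7] jaw yaw -17.10 w 0.0837
(0.3946, -0.2798, 0.055) -> [285.6 199.9]
```

View pics/w11.png

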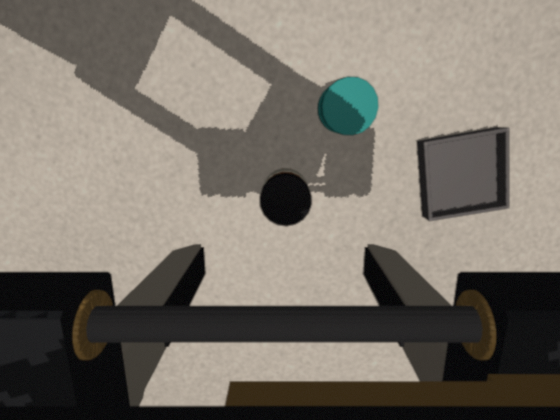

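{"method": "play_rows", "body": {
  "targets": [0.1,0.1,-2,0,0,0,-3,0,0,0,-3,0,0,0,-3,0,0,0,-3,0,0,0,-2,0,0,0,-1.6,0,0,0,0,0,0,0,0,0]
}}

```text
t: 16.15
eef_pos: [0.3958, -0.2774, 0.0234]
orientation: [-2.522, -1.871, -0.0]
contact_force: [-0.6, -0.1, 0.0]
gripper_width: 0.0839
```

{"method": "play_rows", "body": {
  "targets": [0,0,0,0,0,0,0,0,0,0,0,0,0,0,0,0,0,0,0,0,0,0,0,0,0,0,0,0],
  "gripper": -1,
  "newtons": 20
}}

```text
t: 16.85
eef_pos: [0.3953, -0.2786, 0.024]
orientation: [2.525, 1.869, -0.0]
contact_force: [-1.8, 0.0, 4.6]
gripper_width: 0.0495
```

{"method": "play_rows", "body": {
  "targets": [0,0,2,0,0,0,3,0,0,0,3,0,0,0,3,0,0,0,3,0,0,0,0,0,0,0,0,0]
}}

```text
t: 17.55
eef_pos: [0.3952, -0.2785, 0.1635]
orientation: [2.524, 1.869, 0.0]
contact_force: [-0.0, 0.1, -1.1]
gripper_width: 0.0494
```

```bash
python3 - <<'E'
from h import *
st=look("w12.png",[])
E
```

```text
17.55 [ 0.3952 -0.2785  0.1635] F [-0.   0.1 -1.1] jaw yaw -16.97 w 0.0494
```

View pics/w12.png

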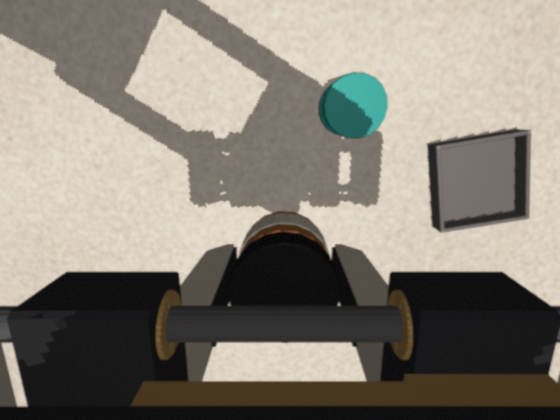

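```bash
python3 - <<'E'
from h import *
i=cv2.imread("pics/raw_w12.png");crop(i,420,120,540,240,5,"pics/w12c.png")
E
```

```text
(no output)
```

View pics/w12c.png

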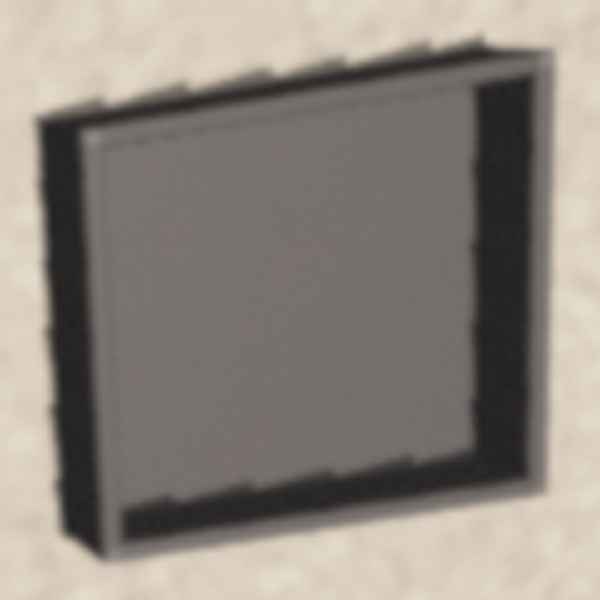

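```bash
python3 - <<'E'
from h import *
st=read_state();o=np.array([420,120])
f=lambda q:(np.array(q)+.5)/5-.5+o
P=pix2w("wrist",[f(q) for q in [(82,130),(553,52),(547,492),(106,558)]],.02,st)
e=np.roll(P,-1,0)-P;print(np.linalg.norm(e,axis=1),np.degrees(np.arctan2(e[:,1],e[:,0])),P.mean(0))
E
```

```text
[0.08204945 0.08175707 0.08214586 0.08145522] [ -7.45264971 -96.98803843 172.33731048  82.94625448] [ 0.57431256 -0.3157398   0.02      ]
```

{"method": "play_rows", "body": {
  "targets": [3,-0.6,0,3.2,3,-0.6,0,3.2,3,-0.6,0,3.2,3,-0.6,0,0,3,-0.6,0,0,2.9,-0.6,0,0,0,0,-3,0,0,0,-3,0,0,0,-2,0,0,0,0,0,0,0,0,0]
}}

```text
t: 18.7
eef_pos: [0.5735, -0.314, 0.0821]
orientation: [-2.357, -2.072, 0.001]
contact_force: [0.1, -0.6, -0.9]
gripper_width: 0.0498
```

```bash
python3 - <<'E'
from h import *
st=look("w13.png",[(.575,-.3155,.02)],(200,120,370,330,2.8))
E
```

```text
18.7 [ 0.5735 -0.314   0.0821] F [ 0.1 -0.6 -0.9] jaw yaw -7.37 w 0.0498
(0.575, -0.3155, 0.02) -> [286.3 227.7]
```

View pics/w13.png

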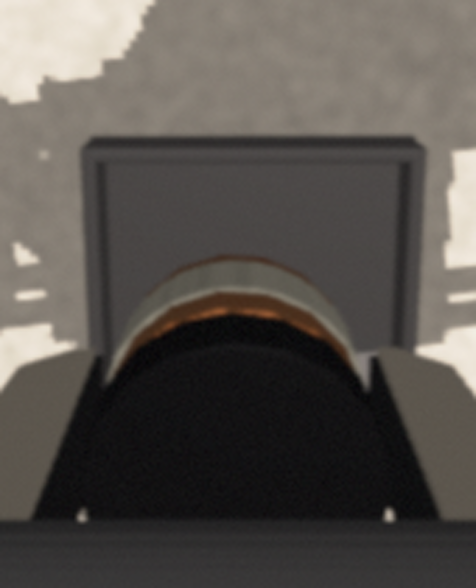

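```bash
python3 - <<'E'
from h import *
st=read_state()
P=pix2w("wrist",[(229.2,173.5),(351.3,173.5)],.02,st);d=P[1]-P[0];L=np.linalg.norm(d);d/=L
print(L,np.degrees(np.arctan2(d[1],d[0])),P.mean(0)+.042*np.array([d[1],-d[0],0]),st["eef_pos"])
E
```

```text
0.08264106766176982 -7.268194055296841 [ 0.57803501 -0.32045822  0.02      ] [ 0.57429988 -0.31458835  0.08351651]
```

{"method": "play_rows", "body": {
  "targets": [0.35,-0.3,-1.5,0,0,0,-2,0,0,0,-1.5,0,0,0,-0.5,0,0,0,0,0,0,0,0,0]
}}

```text
t: 19.35
eef_pos: [0.5781, -0.3177, 0.0289]
orientation: [2.359, 2.074, 0.0]
contact_force: [0.2, -0.0, -1.3]
gripper_width: 0.05
```

{"method": "play_rows", "body": {
  "targets": [0,0,0,0,0,0,0,0,0,0,0,0,0,0,0,0],
  "gripper": 0.6
}}

```text
t: 19.75
eef_pos: [0.5779, -0.3176, 0.0289]
orientation: [2.359, 2.074, 0.0]
contact_force: [0.6, 0.1, -0.1]
gripper_width: 0.0733
```

{"method": "play_rows", "body": {
  "targets": [0,0,2,0,0,0,3,0,0,0,4,0,0,0,4,0,0,0,4,0,0,0,0,0,0,0,0,0]
}}

```text
t: 20.45
eef_pos: [0.5782, -0.3178, 0.2001]
orientation: [2.357, 2.072, 0.001]
contact_force: [-0.7, 0.1, -0.5]
gripper_width: 0.0743
```

```bash
python3 - <<'E'
from h import *
st=look("w14.png",[],(200,100,370,290,3))
E
```

```text
20.45 [ 0.5782 -0.3178  0.2001] F [-0.7  0.1 -0.5] jaw yaw -7.36 w 0.0743
```

View pics/w14.png

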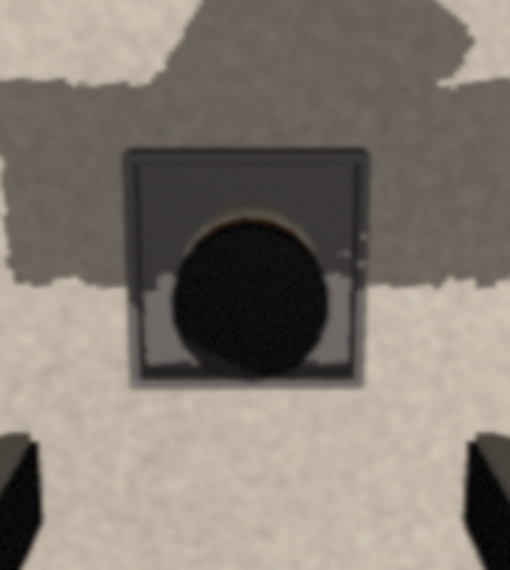

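```bash
python3 - <<'E'
from h import *
st=read_state();f=lambda q:(np.array(q)+.5)/3-.5+[200,100]
P=pix2w("wrist",[f(q) for q in [(123,152),(370,152),(364,386),(131,386)]],.02,st)
e=np.roll(P,-1,0)-P;print(np.linalg.norm(e,axis=1)); c=P.mean(0)
V=pix2w("wrist",[f((251,300))],.059,st)[0]; d=e[0]/np.linalg.norm(e[0])
print("dev jaw",(V-c)@d,"perp",(V-c)@np.array([-d[1],d[0],0]))
E
```

```text
[0.08228672 0.08188851 0.08250252 0.08190531]
dev jaw 0.0014669847966633242 perp -0.000493539037025813
```

{"method": "play_rows", "body": {
  "targets": [-1.1,3.8,0,2.7,-1.1,3.8,0,2.7,-1.1,3.8,0,2.7,-1.1,3.8,0,2.7,-1.1,3.8,0,2.7,-1.1,3.8,0,2.7,-1.1,3.8,0,2.7,-1.1,3.8,0,2.7,-1.1,3.8,0,2.7,-1.1,3.8,0,2.7,-1.1,3.8,0,2.7,-1.1,3.9,0,2.3,0,0,0,0,0,0,0,0]
}}

```text
t: 21.9
eef_pos: [0.4446, 0.14, 0.1973]
orientation: [-1.692, -2.644, 0.003]
contact_force: [0.1, 0.4, -0.0]
gripper_width: 0.0744
```

```bash
python3 - <<'E'
from h import *
st=look("w15.png",[(.4465,.1388,.008)])
E
```

```text
21.9 [0.4446 0.14   0.1973] F [ 0.1  0.4 -0. ] jaw yaw 24.77 w 0.0744
(0.4465, 0.1388, 0.008) -> [285.2 191.3]
```

View pics/w15.png

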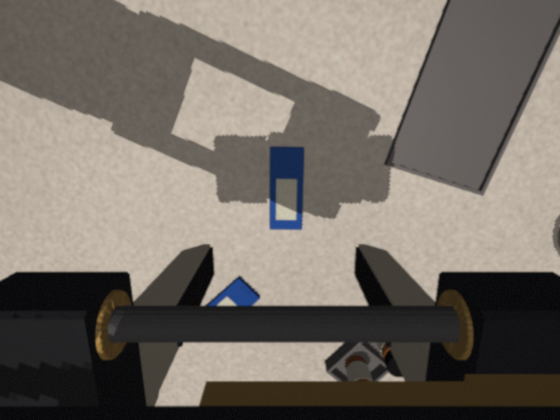

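```bash
python3 - <<'E'
from h import *
i=cv2.imread("pics/raw_w15.png");crop(i,240,135,340,245,5.4,"pics/w15c.png")
E
```

```text
(no output)
```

View pics/w15c.png

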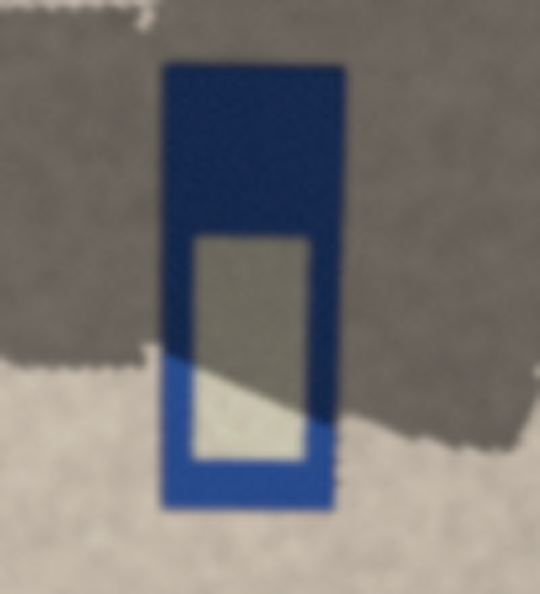

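```bash
python3 - <<'E'
from h import *
st=read_state();f=lambda q:(np.array(q)+.5)/5.4-.5+[240,135]
P=pix2w("wrist",[f(q) for q in [(163,65),(345,65),(333,509),(162,509)]],.008,st)
e=np.roll(P,-1,0)-P;print(np.linalg.norm(e,axis=1),np.degrees(np.arctan2(e[:,1],e[:,0])),P.mean(0),st["eef_pos"])
E
```

```text
[0.0346872  0.08892266 0.03474879 0.08894782] [  24.77480205  -65.94567268 -155.18502728  114.01485991] [0.44696185 0.1404537  0.008     ] [0.44519435 0.13923278 0.19752023]
```

{"method": "play_rows", "body": {
  "targets": [0.2,0.05,-3,0,0,0,-3,0,0,0,-3,0,0,0,-3,0,0,0,-3,0,0,0,-2.5,0,0,0,-1.4,0,0,0,-0.6,0,0,0,0,0,0,0,0,0],
  "gripper": 0.3
}}

```text
t: 22.95
eef_pos: [0.4484, 0.1394, 0.004]
orientation: [1.698, 2.643, 0.0]
contact_force: [0.5, 0.1, -0.0]
gripper_width: 0.0603
```

{"method": "play_rows", "body": {
  "targets": [0,0,0,0,0,0,0,0,0,0,0,0,0,0,0,0,0,0,0,0,0,0,0,0],
  "gripper": -1,
  "newtons": 20
}}

```text
t: 23.55
eef_pos: [0.448, 0.1401, 0.004]
orientation: [1.696, 2.644, 0.001]
contact_force: [-0.8, -0.3, 5.1]
gripper_width: 0.0354
```

{"method": "play_rows", "body": {
  "targets": [0,0,1,0,0,0,2,0,0,0,3,0,0,0,3,0,0,0,0,0,0,0,0,0]
}}

```text
t: 24.15
eef_pos: [0.4481, 0.1401, 0.0943]
orientation: [1.695, 2.643, 0.002]
contact_force: [-0.7, -0.1, 0.8]
gripper_width: 0.0353
```

```bash
python3 - <<'E'
from h import *
st=look("w16.png",[])
E
```

```text
24.15 [0.4481 0.1401 0.0943] F [-0.7 -0.1  0.8] jaw yaw 24.64 w 0.0353
```

View pics/w16.png

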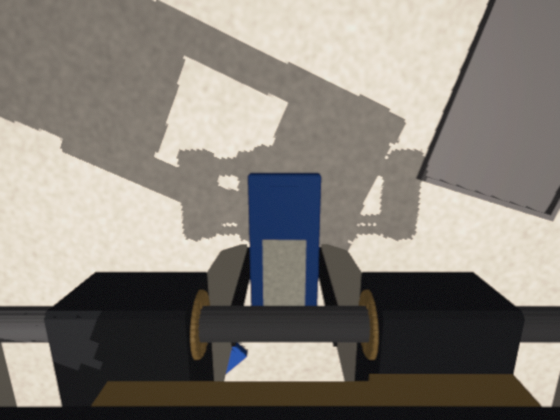

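{"method": "play_rows", "body": {
  "targets": [1.6,3,0.5,-2.4,1.6,3,0.5,-2.4,1.6,3,0,-2.4,1.6,3,0,-2.4,1.6,3,0,-2.4,1.6,3,0,-2.4,2,3.2,0,-2.5,0,0,0,0,0,0,0,0]
}}

```text
t: 25.1
eef_pos: [0.5625, 0.3519, 0.1011]
orientation: [-2.064, -2.367, 0.006]
contact_force: [0.2, -0.4, -0.7]
gripper_width: 0.0352
```

```bash
python3 - <<'E'
from h import *
st=look("w17.png",[(.5644,.3517,.01)])
E
```

```text
25.1 [0.5625 0.3519 0.1011] F [ 0.2 -0.4 -0.7] jaw yaw 7.83 w 0.0352
(0.5644, 0.3517, 0.01) -> [286.4 214.9]
```

View pics/w17.png

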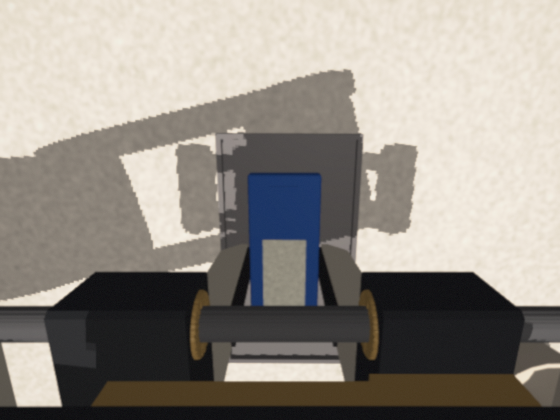

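```bash
python3 - <<'E'
from h import *
i=cv2.imread("pics/raw_w17.png");crop(i,200,120,380,270,4.3,"pics/w17c.png")
E
```

```text
(no output)
```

View pics/w17c.png

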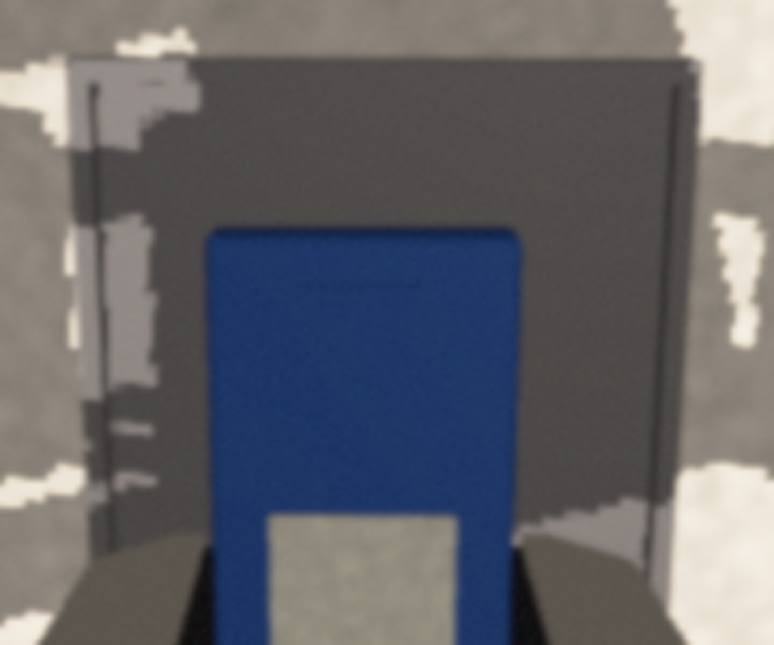

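```bash
python3 - <<'E'
from h import *
st=read_state();f=lambda q:(np.array(q)+.5)/4.3-.5+[200,120]
P=pix2w("wrist",[f(q) for q in [(68,62),(698,64),(667,595),(92,555)]],.01,st)
yaw=lambda a:np.degrees(np.arctan2(a[1],a[0]))
print(P,np.linalg.norm(P[0]-P[1]),yaw(P[1]-P[0]),yaw(P[1]-P[2]),yaw(P[0]-P[3]))
v=np.array([np.cos(np.radians(97.7)),np.sin(np.radians(97.7))])
m=(P[0]+P[1])[:2]/2; c=m-.1*v; print("centre",c,"long target",c+.041*v,st["eef_pos"])
C=pix2w("wrist",[f(q) for q in [(207,238),(520,238)]],.1055,st);print("case end mid",C,np.linalg.norm(C[0]-C[1]),yaw(C[1]-C[0]),"dist from tcp",(C.mean(0)[:2]-st["eef_pos"][:2])@v)
E
```

```text
[[0.5037577  0.4051377  0.01      ]
 [0.61080421 0.41964139 0.01      ]
 [0.624283   0.32259772 0.01      ]
 [0.51590022 0.31554457 0.01      ]] 0.10802459351650368 7.715997080305051 97.90745582121995 97.71824447247458
centre [0.57067957 0.31329123] long target [0.56518614 0.35392154] [0.56233131 0.3512688  0.10159299]
case end mid [[0.53917269 0.39493351 0.1055    ]
 [0.57358199 0.3997237  0.1055    ]] 0.034741119829838095 7.925319709871781 dist from tcp 0.04644224462026818
```

{"method": "play_rows", "body": {
  "targets": [0.25,0.15,-2,0,0,0,-3,0,0,0,-2,0,0,0,-1,0,0,0,-0.5,0,0,0,0,0,0,0,0,0]
}}

```text
t: 25.85
eef_pos: [0.5669, 0.3536, 0.0198]
orientation: [2.066, 2.365, 0.002]
contact_force: [0.1, -0.3, 0.3]
gripper_width: 0.0354
```

```bash
python3 - <<'E'
from h import *
st=look("w18.png",[],(180,80,400,270,3.5))
E
```

```text
25.85 [0.5669 0.3536 0.0198] F [ 0.1 -0.3  0.3] jaw yaw 7.73 w 0.0354
```

View pics/w18.png

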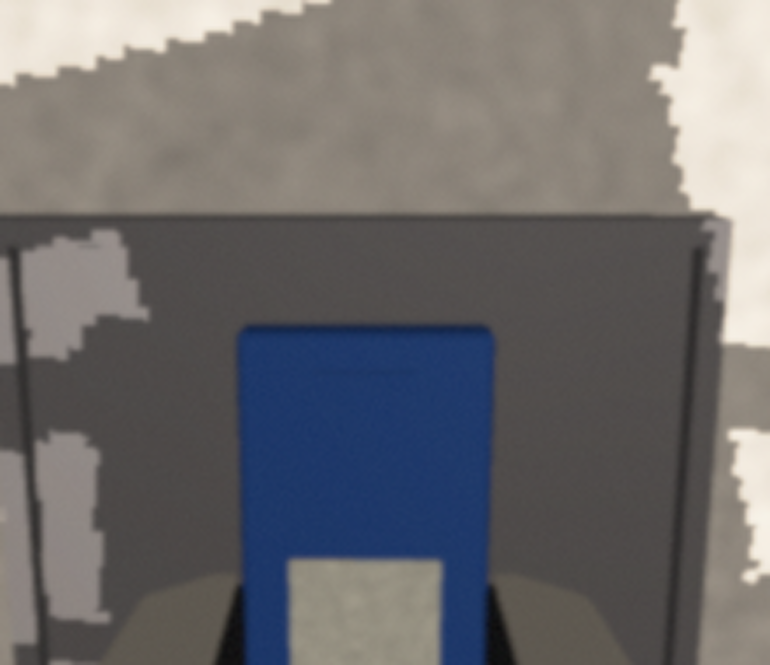

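{"method": "play_rows", "body": {
  "targets": [0,0,-0.6,0,0,0,-0.5,0,0,0,0,0,0,0,0,0]
}}

```text
t: 26.3
eef_pos: [0.5664, 0.3536, 0.0076]
orientation: [2.066, 2.366, 0.0]
contact_force: [-0.6, -0.1, -0.5]
gripper_width: 0.0351
```

{"method": "play_rows", "body": {
  "targets": [0,0,0,0,0,0,0,0,0,0,0,0,0,0,0,0],
  "gripper": 0.1
}}

```text
t: 26.7
eef_pos: [0.5662, 0.3535, 0.0075]
orientation: [-2.066, -2.366, 0.0]
contact_force: [-0.6, 0.2, 0.3]
gripper_width: 0.0508
```

{"method": "play_rows", "body": {
  "targets": [0,0,2,0,0,0,3,0,0,0,4,0,0,0,5,0,0,0,5,0,0,0,0,0,0,0,0,0]
}}

```text
t: 27.4
eef_pos: [0.567, 0.3539, 0.1996]
orientation: [2.065, 2.365, 0.005]
contact_force: [0.2, 0.8, -0.5]
gripper_width: 0.0511
```

```bash
python3 - <<'E'
from h import *
st=look("w19.png",[])
E
```

```text
27.4 [0.567  0.3539 0.1996] F [ 0.2  0.8 -0.5] jaw yaw 7.74 w 0.0511
```

View pics/w19.png

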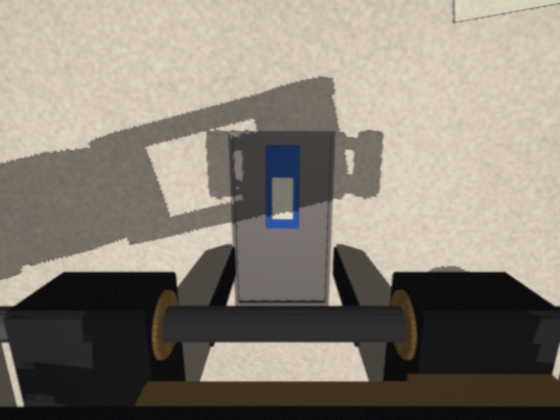

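```bash
python3 - <<'E'
from h import *
i=cv2.imread("pics/raw_w19.png");crop(i,220,120,350,320,3,"pics/w19c.png")
E
```

```text
(no output)
```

View pics/w19c.png

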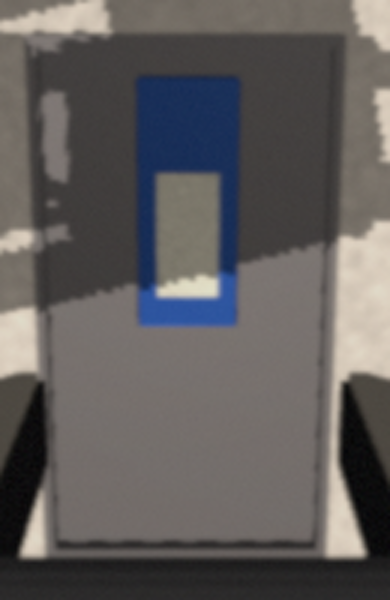

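{"method": "play_rows", "body": {
  "targets": [-1.2,-3.7,0,-2.8,-1.2,-3.7,0,-2.8,-1.2,-3.7,0,-2.8,-1.2,-3.7,0,-2.8,-1.2,-3.7,0,-2.8,-1.2,-3.7,0,-2.8,-1.2,-3.7,0,-2.8,-1.2,-3.7,0,-2.8,-1.2,-3.7,0,-2.8,-1.5,-3.6,0,-3.3,0,0,0,0,0,0,0,0],
  "gripper": 0.4
}}

```text
t: 28.65
eef_pos: [0.4421, -0.0158, 0.1961]
orientation: [-2.585, -1.78, 0.003]
contact_force: [0.7, 0.6, 0.1]
gripper_width: 0.0654
```

```bash
python3 - <<'E'
from h import *
st=look("w20.png",[(.444,-.016,.008)],(230,130,340,250,5))
E
```

```text
28.65 [ 0.4421 -0.0158  0.1961] F [0.7 0.6 0.1] jaw yaw -20.89 w 0.0654
(0.444, -0.016, 0.008) -> [286.2 189.2]
```

View pics/w20.png

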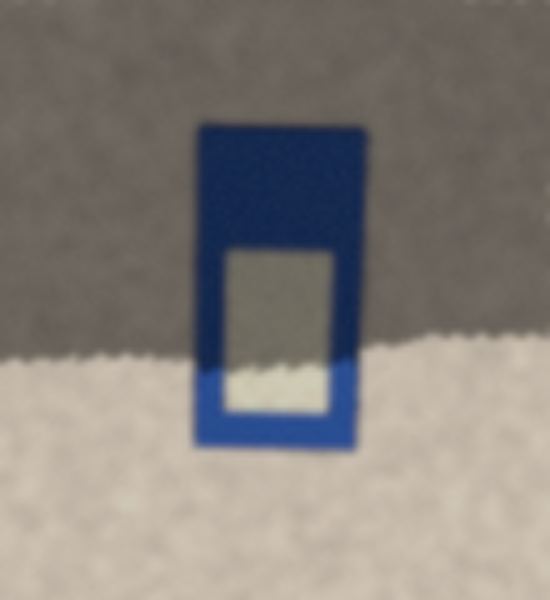

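```bash
python3 - <<'E'
from h import *
yaw=lambda a:np.degrees(np.arctan2(a[1],a[0])).round(2)
def rect(name,pts,s,o,z,st):
    P=pix2w("wrist",[(np.array(q)+.5)/s-.5+o for q in pts],z,st);e=np.roll(P,-1,0)-P
    print(name,P.mean(0).round(4),np.linalg.norm(e,axis=1).round(4),[yaw(x) for x in e]);return P
st=read_state()
rect("short",[(198,126),(366,128),(356,450),(194,446)],5,[230,130],.008,st);print(st["eef_pos"])
s2=dict(eef_pos=np.array([.5668,.3538,.1993]),orientation=np.array([2.066,2.366,0]))
L=rect("long",[(137,75),(240,77),(237,325),(139,326)],3,[220,120],.012,s2)
T=rect("tray",[(24,35),(345,38),(326,556),(44,555)],3,[220,120],.01,s2)
print("long -v end",L[2:].mean(0))
v=np.array([np.cos(np.radians(97.75)),np.sin(np.radians(97.75)),0])
d=L.mean(0)-T.mean(0);print("along",d@v,"across",d@np.array([v[1],-v[0],0]))
E
```

```text
short [ 0.4442 -0.0137  0.008 ] [0.0347 0.0694 0.0352 0.0689] [np.float64(-21.35), np.float64(-111.66), np.float64(157.88), np.float64(67.94)]
[ 0.44262311 -0.01506256  0.19642483]
long [0.5651 0.3555 0.012 ] [0.0351 0.0887 0.0356 0.0898] [np.float64(6.75), np.float64(-82.17), np.float64(-171.54), np.float64(97.49)]
tray [0.5694 0.3148 0.01  ] [0.1088 0.1967 0.1098 0.1973] [np.float64(7.32), np.float64(-82.08), np.float64(-172.38), np.float64(97.63)]
long -v end [0.5710496 0.3112498 0.012    ]
along 0.04085444159313114 across 0.0012430191696900772
```

{"method": "play_rows", "body": {
  "targets": [0.2,0.15,-3,-1,0,0,-3,0,0,0,-3,0,0,0,-3,0,0,0,-3,0,0,0,-2.5,0,0,0,-1.2,0,0,0,-0.5,0,0,0,0,0,0,0,0,0],
  "gripper": 0.3
}}

```text
t: 29.7
eef_pos: [0.4458, -0.0135, 0.006]
orientation: [2.6, 1.763, 0.001]
contact_force: [1.3, 0.4, 0.6]
gripper_width: 0.0605
```

{"method": "play_rows", "body": {
  "targets": [0,0,0,0,0,0,0,0,0,0,0,0,0,0,0,0,0,0,0,0,0,0,0,0],
  "gripper": -1,
  "newtons": 20
}}

```text
t: 30.3
eef_pos: [0.4455, -0.0141, 0.006]
orientation: [2.601, 1.762, 0.001]
contact_force: [0.1, 0.3, 5.0]
gripper_width: 0.0353
```

{"method": "play_rows", "body": {
  "targets": [0,0,1,0,0,0,2,0,0,0,3,0,0,0,4,0,0,0,0,0,0,0,0,0]
}}

```text
t: 30.9
eef_pos: [0.4458, -0.0141, 0.1066]
orientation: [2.599, 1.761, 0.003]
contact_force: [-0.8, -0.4, -1.0]
gripper_width: 0.035
```

```bash
python3 - <<'E'
from h import *
st=look("w21.png",[],(180,130,390,320,3.5))
E
```

```text
30.9 [ 0.4458 -0.0141  0.1066] F [-0.8 -0.4 -1. ] jaw yaw -21.76 w 0.0350
```

View pics/w21.png

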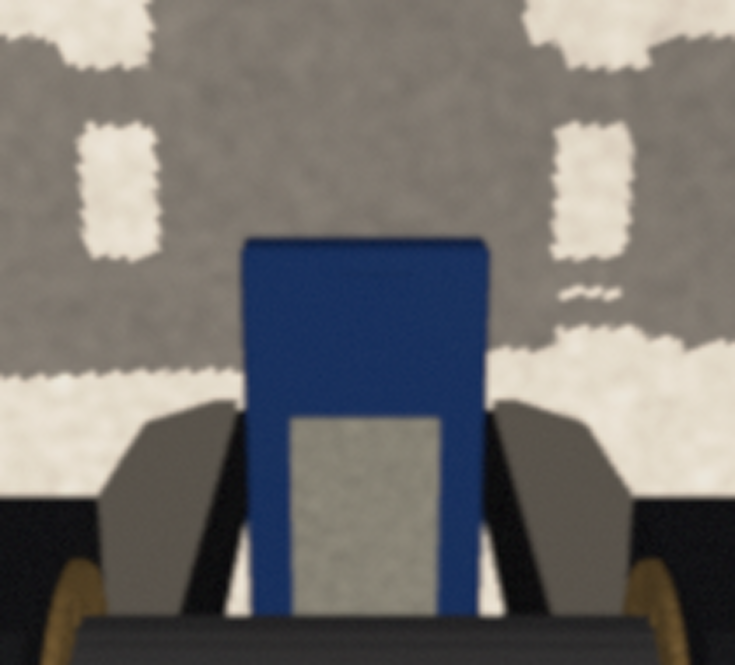

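```bash
python3 - <<'E'
from h import *
st=read_state();f=lambda q:(np.array(q)+.5)/3.5-.5+[180,130]
C=pix2w("wrist",[f((245,243)),f((487,243))],.1086,st);d=C.mean(0)[:2]-st["eef_pos"][:2]
y=np.radians(-21.76);print(np.linalg.norm(C[0]-C[1]),"fwd",d@[-np.sin(y),np.cos(y)],"jaw",d@[np.cos(y),np.sin(y)],st["eef_pos"])
E
```

```text
0.03381872206337177 fwd 0.03444674773946731 jaw 0.0002283027674953661 [ 0.44485551 -0.01385498  0.10553672]
```

{"method": "play_rows", "body": {
  "targets": [1.4,3.5,0,3.3,1.4,3.5,0,3.3,1.4,3.5,0,3.3,1.4,3.5,0,3.3,1.4,3.5,0,3.3,1.4,3.5,0,3.3,1.4,3.5,0,3.3,1.4,3.5,0,3.3,1.6,3.3,0,3.1,0,0,-2,0,0,0,-2,0,0,0,-1,0,0,0,0,0,0,0,0,0]
}}

```text
t: 32.35
eef_pos: [0.573, 0.2987, 0.0552]
orientation: [-2.067, -2.365, 0.002]
contact_force: [-0.1, 0.4, 0.2]
gripper_width: 0.0356
```

```bash
python3 - <<'E'
from h import *
st=look("w22.png",[],(190,80,380,310,2.6))
look("s22.png",[],(190,240,330,390,4),"side")
E
```

```text
32.35 [0.573  0.2987 0.0552] F [-0.1  0.4  0.2] jaw yaw 7.71 w 0.0356
32.4 [0.5736 0.2988 0.0561] F [ 0.1 -0.4  0. ] jaw yaw 7.71 w 0.0351
```

View pics/w22.png

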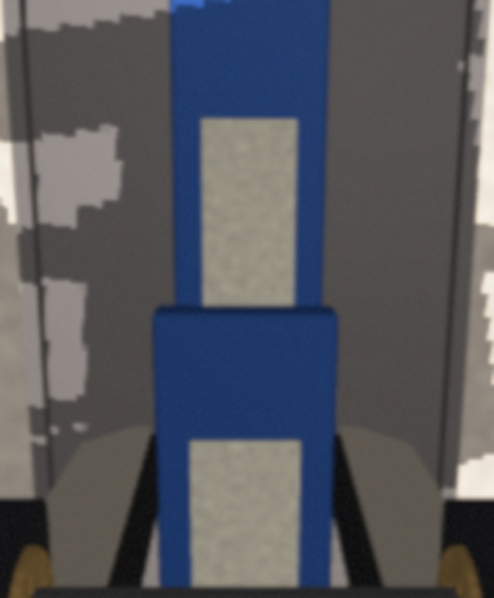

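View pics/s22.png

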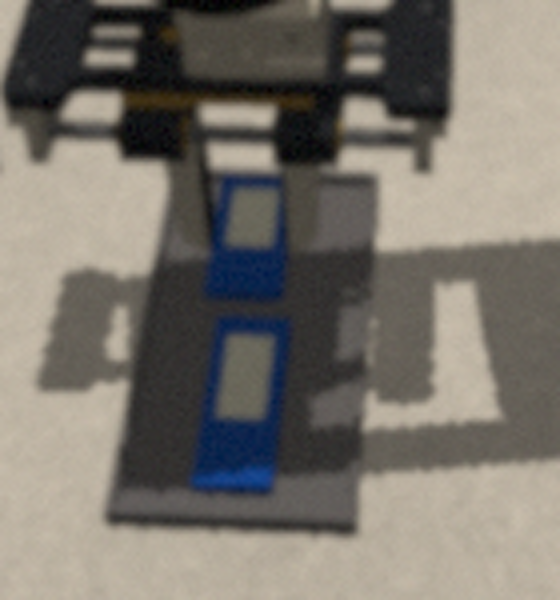

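{"method": "play_rows", "body": {
  "targets": [0.05,0,-1.5,0,0,0,-1.5,0,0,0,-0.5,0,0,0,0,0,0,0,0,0]
}}

```text
t: 32.95
eef_pos: [0.5737, 0.299, 0.0203]
orientation: [-2.066, -2.366, 0.001]
contact_force: [0.1, -1.4, -0.4]
gripper_width: 0.0354
```

```bash
python3 - <<'E'
from h import *
st=look("w23.png",[],(190,80,380,310,2.6))
f=lambda q:(np.array(q)+.5)/2.6-.5+[190,80]
v=np.array([np.cos(np.radians(97.75)),np.sin(np.radians(97.75)),0])
p=np.array([.5722,.3104,.012]); 
for a,z in [(0,.012),(.0233,.024),(.0233,.016)]:
    q=p+a*v;q[2]=z;print(a,z,(w2pix("wrist",q,st)[0]-[190,80])*2.6)
E
```

```text
32.95 [0.5737 0.299  0.0203] F [ 0.1 -1.4 -0.4] jaw yaw 7.73 w 0.0354
0 0.012 [243.19284556 404.80217756]
0.0233 0.024 [243.1977687  308.38112528]
0.0233 0.016 [243.28022468 299.14812237]
```

View pics/w23.png

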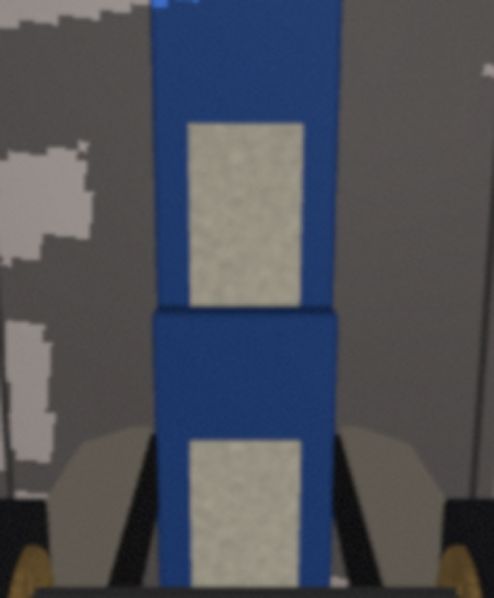

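{"method": "play_rows", "body": {
  "targets": [0,0,-0.15,0,0,0,0,0,0,0,0,0]
}}

```text
t: 33.3
eef_pos: [0.5739, 0.2991, 0.0194]
orientation: [2.066, 2.366, 0.001]
contact_force: [-0.5, -0.1, -0.2]
gripper_width: 0.035
```

{"method": "play_rows", "body": {
  "targets": [0,0,0,0,0,0,0,0,0,0,0,0,0,0,0,0],
  "gripper": 0.1
}}

```text
t: 33.7
eef_pos: [0.5738, 0.299, 0.0192]
orientation: [2.067, 2.366, 0.0]
contact_force: [-0.4, -0.2, 0.3]
gripper_width: 0.0509
```

{"method": "play_rows", "body": {
  "targets": [0,0,2,0,0,0,3,0,0,0,4,0,0,0,5,0,0,0,4,0,0,0,0,0,0,0,0,0]
}}

```text
t: 34.4
eef_pos: [0.5743, 0.2992, 0.2005]
orientation: [2.066, 2.365, 0.004]
contact_force: [0.4, 0.3, -0.1]
gripper_width: 0.0511
```

```bash
python3 - <<'E'
from h import *
st=look("w24.png",[],(200,60,360,310,2.4))
look("s24.png",[],(190,240,330,390,4),"side")
E
```

```text
34.4 [0.5743 0.2992 0.2005] F [ 0.4  0.3 -0.1] jaw yaw 7.74 w 0.0511
34.45 [0.5734 0.2989 0.1987] F [-0.2 -0.3 -0.4] jaw yaw 7.74 w 0.0510
```

View pics/w24.png

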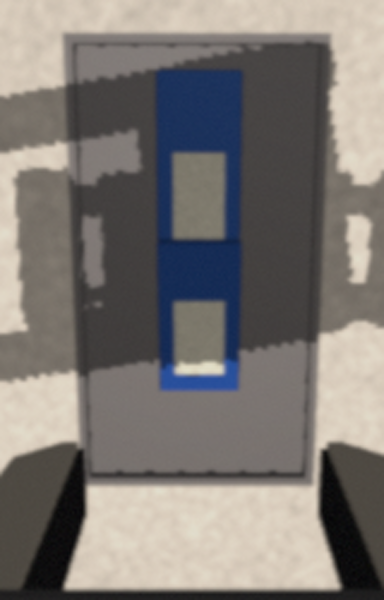

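View pics/s24.png

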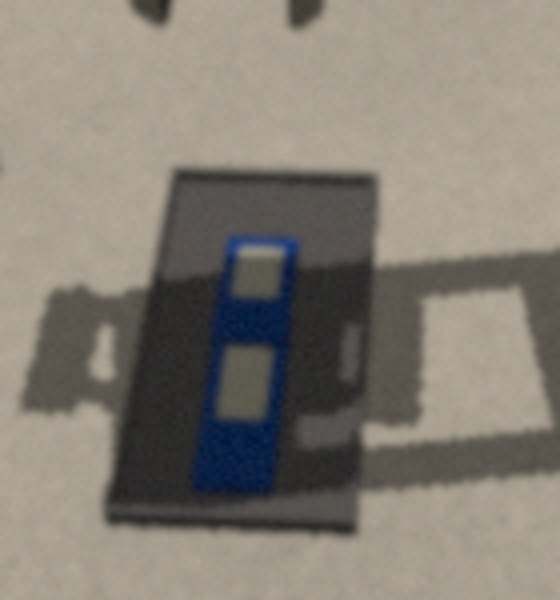

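```bash
python3 - <<'E'
from h import *
i=cv2.imread("pics/raw_w24.png");crop(i,250,80,310,230,4,"pics/w24c.png")
st=read_state();f=lambda q:(np.array(q)+.5)/2.4-.5+[200,60]
v=np.array([np.cos(np.radians(97.75)),np.sin(np.radians(97.75)),0])
g=lambda r,z,c=199:pix2w("wrist",[f((c,r))],z,st)[0]@v*1000
a,b,c=g(70,.012),g(241,.024),g(389,.012)
print("short horiz len",b-c,"(expect ~69; flat would be 70)","long end to short end",a-b,"overlap",90-(a-b), "if flat z .020:",g(241,.02)-g(389,.02),90-(a-g(241,.02)))
E
```

```text
short horiz len 67.6832144258237 (expect ~69; flat would be 70) long end to short end 67.7493621536874 overlap 22.2506378463126 if flat z .020: 64.76685279980862 21.783111808059488
```

View pics/w24c.png

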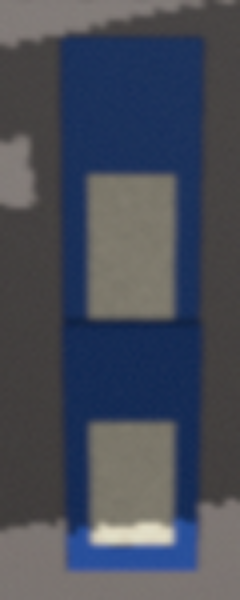

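{"method": "play_rows", "body": {
  "targets": [-3,0,1,0,-3,0,1,0,-3,0,1,0,-3,0,1,0,-3,3,0,0,-3,3,0,0,0,3,0,0,0,0,0,0,0,0,0,0,0,0,0,0]
}}

```text
t: 35.5
eef_pos: [0.3936, 0.388, 0.2379]
orientation: [-2.067, -2.366, 0.004]
contact_force: [-0.1, -0.8, -0.0]
gripper_width: 0.0509
```

```bash
python3 - <<'E'
from h import *
look("t25.png",[],None,"top");look("s25.png",[],None,"side")
i=cv2.imread("pics/raw_t25.png");crop(i,105,100,440,300,2.3,"pics/t25c.png")
i=cv2.imread("pics/raw_s25.png");crop(i,190,130,390,390,2.3,"pics/s25c.png")
E
```

```text
35.5 [0.3936 0.388  0.2379] F [-0.1 -0.8 -0. ] jaw yaw 7.71 w 0.0509
35.55 [0.3939 0.3879 0.2382] F [-0.5 -0.1 -0.6] jaw yaw 7.67 w 0.0509
```

View pics/t25c.png

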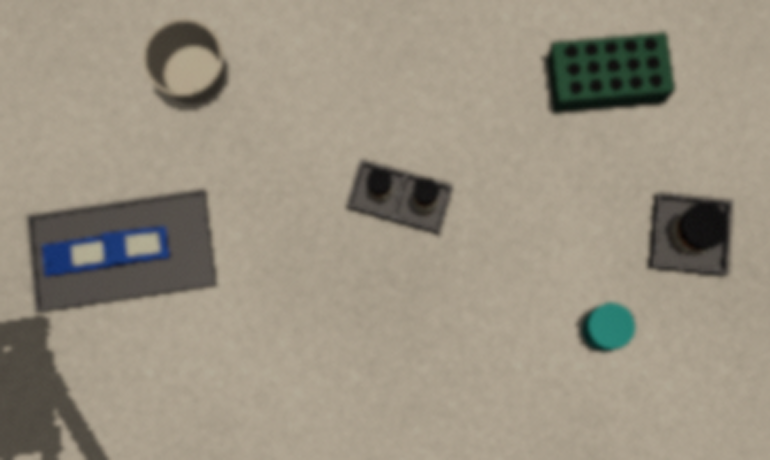

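View pics/s25c.png

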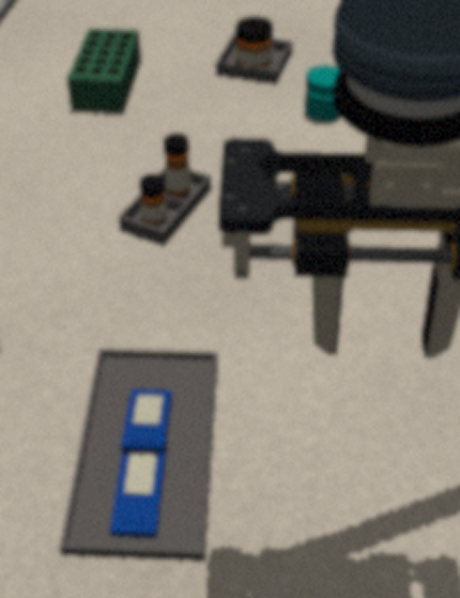

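```bash
python3 - <<'E'
from h import *
f=lambda q:(np.array(q)+.5)/2.3-.5+[105,100]
print("jar",pix2w("top",[f((703,226))],.059),"tray",pix2w("top",[f(q) for q in [(656,194),(732,202),(727,274),(648,267)]],.02).mean(0))
print("vials",pix2w("top",[f((379,184)),f((425,193))],[.056,.076]),"tray",pix2w("top",[f(q) for q in [(362,161),(452,186),(439,234),(347,208)]],.02).mean(0))
sign_off()
E
```

```text
jar [[ 0.57667625 -0.31824711  0.059     ]] tray [ 0.57551541 -0.31597977  0.02      ]
vials [[ 0.62886809  0.02500093  0.056     ]
 [ 0.61349783 -0.02351524  0.076     ]] tray [0.62237244 0.00290737 0.02      ]
the job is handed in; nothing more can be done
```

The labware is sorted into its trays, and I handed the job in at about 35.6 s of the 128 s allowed. The arm was clear of everything, and the green rack, the white tub and the turquoise look-alike were never touched.

I worked in the order you gave: vials, jar, long case, short case.

| Item | Final check |
|---|---|
| Short vial | Upright in its bay, about 1–4 mm from the middle |
| Tall vial | Upright in its bay, about 1–2 mm from the middle |
| Jar | Upright in the single-bay tray, about 1.5–2.5 mm from the middle |
| Long case | Flat and lengthwise, about 41 mm from the tray centre towards one end and 1 mm off its centreline |
| Short case | In line with the long case, overlapping it by about 22 mm of its 70 mm length |

- **Camera differences:** The wrist and top cameras disagreed by 1–3 mm, roughly their calibration error, and the ranges in the table cover both.
- **Tilt not measured:** I did not measure the tilt of the short case directly. Its apparent length of 67.7 mm fits one end resting on the tray floor (about 69 mm expected) better than lying flat (64.8 mm against 70 mm). With its centre of mass about 12 mm past the long case's edge, it has to tip down.

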